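# Fetch the egg timer from behind the jars

### The arm

A 7-joint arm with a two-finger parallel gripper is mounted at the origin on a cart in front of the work surface, level with it; the furniture and walls round the work are solid. World frame = base frame: x ahead of the robot, y to its left, z up, the work surface at z = 0. Lengths are in m, angles in degrees, forces in N, time in s.
With the tool pointing down it reaches from about 0.425 to 0.875 m from the base axis. Payload 4.7 kg.
Tool frame: the origin (TCP) lies on the centre line of the jaws, within the pads' length; the fingertips stand 14 mm ahead of it and the grasp point (between the pads) lies 5 mm behind it; z points along the fingers, y is the line along which they close (so a half turn about z gives the same grasp; the last joint's range is limited). The gripper opens to 87 mm and grips with 3 to 60 N. Pads are 19 mm wide; open, the fingers measure 117 mm over their backs; the gripper's body (75 mm by 190 mm) begins 51 mm behind the grasp point.
Start: joints at [72.428, 18.392, -4.016, 83.108, 1.295, 78.541, -3.26], TCP at [0.205, -0.617, 0.237] pointing down, gripper open.
Joint ranges: [-163.93, 163.93], [-17.29, 119.83], [-79.2, 71.16], [3.27, 140.29], [-89.18, 269.18], [5.43, 117.66], [-154.24, 154.24]. Speed limits (degrees/s): [147.25, 147.25, 180, 180, 180, 180, 180].

### API

Orientations are given as [roll, pitch, yaw] about the fixed x, y, z axes, in that order (R = Rz(yaw) Ry(pitch) Rx(roll)).
In Python, from cell import env gives the robot as it stands.
- The arm moves only by the tool jog_arm, never from a script. Its argument "motion" is a list that holds one entry, the list of rows, each a list of 7 numbers: the shift along the tool's x, y, z in units of 0.1 m (1.0 is 0.1 m), then the turn, a rotation vector about the tool's x, y, z in units of 180 degrees (1.0 is 180 degrees), then the closure, from 0 (fully open) to 1 (shut). A call has 1 to 5 rows; each row is the pose to reach, as a shift and turn from the pose commanded when the call began, along the tool's axes at that moment, turning the shorter way round; what a row does not reach only later rows make up. A row lasts 1/10 s, in which the tool goes at most 50 mm and 8.59 degrees, less where a joint would pass 70% of its speed; a pose out of reach is approached as far as the arm can. A call with a number of a shift or a turn outside -1 to 1 is refused whole. A call with a gripper value outside its range is refused whole. The fingers move at their own pace and stop on an object; "grip_force" is the grip in N (left out, the last holds). Time passes only in rows, so rows that repeat a pose let the fingers close. It gives the time, the measured TCP pose, the force, the opening and the grip force at its end, in the units of the state.
- env.get_obs(): the state, without advancing time (a new reading comes with each control period).
- env.read_camera(name): name is "scene" or "top"; returns (picture, depth): 420x560x3 uint8, red, green, blue; 420x560 float32, m along the optical axis (not along the pixel's ray), 0 where there is no reading.
- env.camera_info(name): a dict with "camera_matrix" (3x3 intrinsics, pixels), "origin" and "orientation" of the camera in the world. Camera axes: x right, y down, z forward; pixel columns grow to the right and rows downward; lengths in m; the calibration is good to about 2 mm. A picture is of the moment at which its call begins. camera_info takes no time and is no camera call.
- env.sign_off(): hands the job in; it is judged then, once.
The state is a dict: "time_s": time; "qpos": joint angles; "joint_velocities": joint speeds; "effort": joint torques, N m; "tool_pos": TCP position; "tool_rot": TCP orientation; "force": force on the tool from outside, world axes, zero at the start; "wrist_torque": the same for the moment, N m; "grip_width": finger opening in m; "grasp_force": force on a finger pad.
Only numpy, scipy, OpenCV 4.12 (cv2) and the standard library are available. Lean on these libraries where they do the work, as an engineer would, in place of code of your own. Each camera call takes 0.05 s, during which the arm holds its last target. There are 200 camera calls.

### The job

The egg timer stands at the back of the wooden tray, behind the jam jar, the spice jar and the salt shaker. First clear all three out of the way onto the wooden board; with all three standing there, take the timer out and set it upright in the middle of the cork coaster; only then put each of the three back upright on the very spot in the tray where it stood at the start, and leave the coffee capsule in the tray undisturbed.

Things in the scene. Friction and masses are not known exactly. Their poses are not given: they have to be found in the camera images.
- jam_jar: glass jam jar with red contents and a white lid, upright, 65 mm diameter (64 mm at the lid), 94 mm tall; loose, about 0.33 kg. Origin: centre of its underside, z up its axis. At the start it stands on one of the three front places of the tray (which one changes); it must finally return there.
- spice_jar: glass jar with red contents and a black lid, upright, 66 to 69 mm diameter (64 mm at the lid), 99 mm tall; loose, about 0.42 kg. Origin: centre of its underside, z up its axis. Starts on another front place of the tray and must finally return there.
- salt_shaker: slim glass salt shaker with a domed grey metal cap, upright, 44 mm diameter up to 70 mm height, the cap 34 mm above that, 90 mm tall in all; loose, about 0.1 kg. Its foot is slightly round: it may lean by 3 degrees. Origin: centre of its underside, z up its axis. Starts on the remaining front place of the tray and must finally return there.
- egg_timer: cream-coloured dome-shaped kitchen timer, 59 mm diameter at the foot, 55 mm tall; on top a straight grip bar 8 mm wide (along its y), 40 mm long (along its x) from 39 to 55 mm height. The dial does not turn. Loose, about 0.11 kg. Origin: centre of its underside, z up. At the start it stands on one of the two rear places of the tray.
- jar_tray: fixed light wooden tray, 200 (its x) by 280 mm (its y), floor 12 mm above the worktop, rim 8 mm wide, 26 mm high; on the left or in the middle. Origin: centre of its underside; x points to its back, away from the robot. Cork inlays mark the places, at its x, y: front (-46, 88), (-46, 0), (-46, -88), rear (39, 65), (39, -65) mm; things start within 3 mm of them.
- board: fixed square board of brown wood, 190 by 190 mm, 12 mm thick, to set things aside on. Origin: centre of its underside, sides along its x and y. It lies where the tray does not. Above tray, board and coaster a wall cabinet hangs from 490 mm over the worktop, its door handles beginning 577 mm ahead of the robot's axis: keep wrist and forearm clear of it.
- coaster: fixed round cork coaster, 100 mm diameter, 8 mm thick, lying alone at the right of the worktop beside the hob. Origin: centre of its underside, z up.
- capsule: dark coffee capsule, brim 52 mm diameter, 20 mm tall, loose and light, on the other rear place of the tray; stays where it is. Origin: centre of its underside.

How it is judged (in metres and radians):
On the way, in this order (a step that is already met when the one before it is completed fails the run):
1. jam jar, spice jar and salt shaker all stand released and upright on the board (axes within 85 mm of its centre lines), the timer still in its place (within 10 mm) (x of jam_jar in the frame of board between -0.085 and 0.085 m and y of jam_jar in the frame of board between -0.085 and 0.085 m and z of jam_jar in the frame of board between 0.007 and 0.017 m and angle between each of jam_jar, spice_jar, salt_shaker's own z axis and vertical below 0.15 rad and linear speed of each of jam_jar, spice_jar, salt_shaker below 0.03 m/s and contact force between each of jam_jar, spice_jar, salt_shaker and the fingers below 0.1 N and x of spice_jar in the frame of board between -0.085 and 0.085 m and y of spice_jar in the frame of board between -0.085 and 0.085 m and z of spice_jar in the frame of board between 0.007 and 0.017 m and x of salt_shaker in the frame of board between -0.085 and 0.085 m and y of salt_shaker in the frame of board between -0.085 and 0.085 m and z of salt_shaker in the frame of board between 0.007 and 0.017 m and distance of egg_timer from where it was at the start of the episode below 0.01 m), for 0.2 s.
2. the timer stands released and upright on the coaster, within 15 mm of its centre, with all three others still standing on the board (horizontal distance between egg_timer and coaster below 0.015 m and z of egg_timer in the frame of coaster between 0.003 and 0.013 m and angle between each of egg_timer, jam_jar, spice_jar, salt_shaker's own z axis and vertical below 0.15 rad and linear speed of each of egg_timer, jam_jar, spice_jar, salt_shaker below 0.03 m/s and contact force between each of egg_timer, jam_jar, spice_jar, salt_shaker and the fingers below 0.1 N and x of jam_jar in the frame of board between -0.085 and 0.085 m and y of jam_jar in the frame of board between -0.085 and 0.085 m and z of jam_jar in the frame of board between 0.007 and 0.017 m and x of spice_jar in the frame of board between -0.085 and 0.085 m and y of spice_jar in the frame of board between -0.085 and 0.085 m and z of spice_jar in the frame of board between 0.007 and 0.017 m and x of salt_shaker in the frame of board between -0.085 and 0.085 m and y of salt_shaker in the frame of board between -0.085 and 0.085 m and z of salt_shaker in the frame of board between 0.007 and 0.017 m), for 0.2 s.
At the end, for the whole second after the job is handed in: The timer stands upright on the coaster within 15 mm of its centre; jam jar, spice jar and salt shaker stand upright within 15 mm of where each stood at the start; the capsule is within 15 mm of its start; all released and at rest (horizontal distance between egg_timer and coaster below 0.015 m and z of egg_timer in the frame of coaster between 0.003 and 0.013 m and angle between each of egg_timer, jam_jar, spice_jar, salt_shaker's own z axis and vertical below 0.15 rad and linear speed of each of egg_timer, jam_jar, spice_jar, salt_shaker below 0.03 m/s and contact force between each of egg_timer, jam_jar, spice_jar, salt_shaker and the fingers below 0.1 N and distance of each of jam_jar, spice_jar, salt_shaker, capsule from where it was at the start of the episode below 0.015 m); the robot touches nothing.
It fails at once if a jar, the shaker or the timer is tipped by more than about 35 degrees (angle between any of jam_jar, spice_jar, salt_shaker, egg_timer's own z axis and vertical above 0.6 rad).
It fails at once if the capsule is knocked away, more than 30 mm from its place (distance of capsule from where it was at the start of the episode above 0.03 m).
It also fails if it takes over 122 s, if anything falls off the work surface, if the arm or the gripper's body presses on something with over 40 N, if the wrist force passes 120 N, or if a joint passes its speed limit or range.

## Working session

There is one attempt and no reset: what is moved stays moved. The work goes in short steps, Python scripts to look and compute and a tool call to move; the robot and the scene stay as the last step left them, time stands still between calls to the robot, and variables do not carry over. Pictures are saved under pics/ and viewed, at most 14 in all, crops included, and the job is handed in when it is done.

Besides the shell and the picture viewer there is one more tool, called after ">>>" as name(argument=value, ...) on one line, values as JSON. jog_arm: Moves the arm, as the interface text tells. Shifts and turns lie within -1 to 1; 1 stands for 0.1 m of shift or 180 degrees of turn. Its arguments: {"type":"object","properties":{"motion":{"type":"array","items":{"type":"array","items":{"type":"array","items":{"type":"number"}}}},"grip_force":{"type":"number"}},"required":["motion"]}

```bash
mkdir -p pics; ls
python3 - <<'E'
from cell import env
import cv2, numpy as np
for n in ("scene","top"):
    p,d=env.read_camera(n); cv2.imwrite(f"pics/{n}0.png",p[:,:,::-1]); np.save(f"{n}_d0.npy",d)
    i=env.camera_info(n); print(n,i)
print(env.get_obs())
E
```

```text
pics
scene {'camera_matrix': array([[509.52923384,   0.        , 286.32461198],
       [  0.        , 509.52923384, 206.04694536],
       [  0.        ,   0.        ,   1.        ]]), 'origin': array([-0.18497817,  0.41721796,  1.06993479]), 'orientation': array([-143.09638058,   -0.33586945, -122.66615074])}
top {'camera_matrix': array([[464.31286177,   0.        , 280.76828362],
       [  0.        , 464.31286177, 212.51531128],
       [  0.        ,   0.        ,   1.        ]]), 'origin': array([ 0.21165949, -0.00155507,  1.31180273]), 'orientation': array([-168.79257435,   -0.76048791,  -89.12708862])}
{'time_s': 0.1, 'qpos': array([72.42887581, 18.43435301, -4.01770436, 83.16726649,  1.29662348,
       78.53973473, -3.26206362]), 'joint_velocities': array([ 0.10265939, -0.01104255,  0.01596411, -0.19207698, -0.02100016,
        0.00066257,  0.02454493]), 'effort': array([ 1.51634099e-04, -4.92571986e+01, -4.05632649e-01, -3.13396847e+01,
       -6.41741487e-02,  3.94781528e-02,  4.39434473e-05]), 'tool_pos': array([ 0.20476871, -0.61641949,  0.23558202]), 'tool_rot': array([-1.79903975e+02,  6.27480725e-03,  1.83810319e+01]), 'force': array([-0.20305529,  0.0597313 , -0.1375477 ]), 'wrist_torque': array([-0.0174114 , -0.04337989,  0.00244639]), 'grasp_force': 0.0, 'grip_width': 0.08703987382361393}
```

View pics/scene0.png

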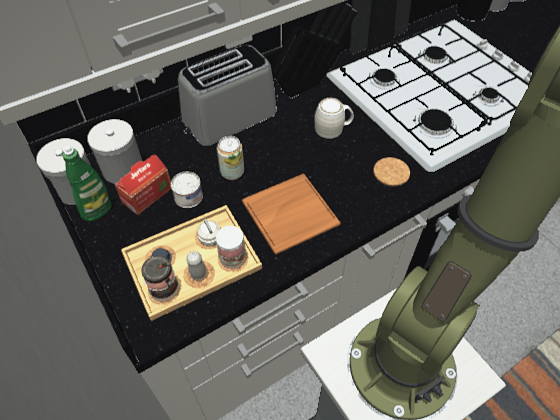

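View pics/top0.png

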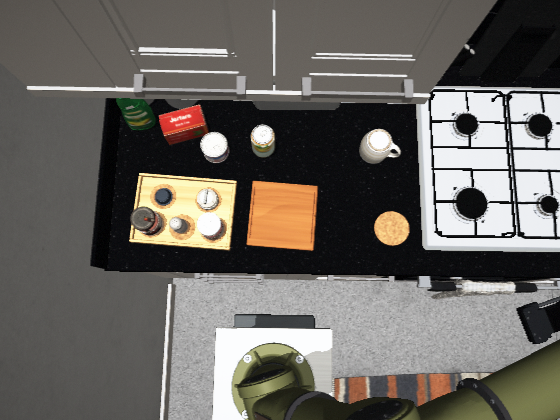

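Both views agree. The tray is on the left: in the top view spice jar (146,220), shaker (178,225), jam jar (209,225), timer rear right (207,198), capsule rear left (163,196). The board is in the middle at (283,215) and the coaster on the right at (392,228). Next I measure them.

```bash
cat > h.py <<'E'
import numpy as np, cv2
from scipy.spatial.transform import Rotation as R
def cam(env,n):
    i=env.camera_info(n); return i["camera_matrix"],np.array(i["origin"]),R.from_euler("xyz",i["orientation"],degrees=True).as_matrix()
def ray(c,uv,z):
    K,o,Rm=c; uv=np.atleast_2d(uv).astype(float)
    r=(Rm@np.linalg.inv(K)@np.c_[uv,np.ones(len(uv))].T).T
    return o+r*((z-o[2])/r[:,2])[:,None]
def cloud(c,d):
    K,o,Rm=c; v,u=np.mgrid[:d.shape[0],:d.shape[1]]
    r=np.stack([(u-K[0,2])/K[0,0],(v-K[1,2])/K[1,1],np.ones_like(d)],-1)*d[...,None]
    return r@Rm.T+o
E
python3 - <<'E'
from cell import env; from h import *
for n in ("scene","top"):
    c=cam(env,n); d=np.load(f"{n}_d0.npy"); im=cv2.imread(f"pics/{n}0.png"); P=cloud(c,d)
    hsv=cv2.cvtColor(im,cv2.COLOR_BGR2HSV)
    roi=np.zeros(d.shape,bool)
    if n=="scene": roi[150:320,110:420]=1
    else: roi[165:260,120:415]=1
    print(n)
    # flat things by hue
    m=(roi&(hsv[...,0]>3)&(hsv[...,0]<28)&(hsv[...,1]>70)&(hsv[...,2]>90)).astype(np.uint8)
    m=cv2.morphologyEx(m,cv2.MORPH_CLOSE,np.ones((3,3)))
    cs,_=cv2.findContours(m,cv2.RETR_EXTERNAL,cv2.CHAIN_APPROX_NONE)
    for k in cs:
        if cv2.contourArea(k)<400: continue
        mm=cv2.drawContours(np.zeros_like(m),[k],-1,1,-1)>0
        uc=k[:,0].mean(0); zmed=np.median(P[...,2][mm&(d>0)])
        for z in (0.008,0.012,0.026):
            w=ray(c,k[:,0],z)[:,:2]
            r=cv2.minAreaRect(w.astype(np.float32)*1000)
            print("blob",uc.round(),"zmed",zmed.round(4),"plane",z,np.array(r[0]).round(1),np.array(r[1]).round(1),round(r[2],2))
    # tall things from depth, clusters
    for lo,hi in ((.085,.13),(.058,.075),(.026,.045)):
        q=(roi&(d>0)&(P[...,2]>lo)&(P[...,2]<hi)).astype(np.uint8)
        N,L,S,C=cv2.connectedComponentsWithStats(q)
        for j in range(1,N):
            if S[j,4]<8: continue
            p=P[L==j]; print(lo,C[j].round(),S[j,4],"z max/med",np.percentile(p[:,2],97).round(4),np.median(p[:,2]).round(4),"xy mean",p[:,:2].mean(0).round(4),"ext",np.ptp(p[:,:2],axis=0).round(3))
E
```

```text
scene
blob [199. 256.] zmed 0.0144 plane 0.008 [474.4 260.8] [285.6 216. ] 86.22
blob [199. 256.] zmed 0.0144 plane 0.012 [471.9 261.4] [284.5 215.2] 86.22
blob [199. 256.] zmed 0.0144 plane 0.026 [463.2 263.5] [280.7 212.3] 86.22
blob [290. 213.] zmed 0.0107 plane 0.008 [464.4 -17.8] [191.1 192.4] 86.0
blob [290. 213.] zmed 0.0107 plane 0.012 [462.  -16.1] [190.3 191.7] 86.0
blob [290. 213.] zmed 0.0107 plane 0.026 [453.4 -10.4] [187.8 189.1] 86.0
blob [142. 191.] zmed 0.0686 plane 0.008 [725.  268.2] [143.3 124.8] 81.89
blob [142. 191.] zmed 0.0686 plane 0.012 [721.6 268.8] [142.8 124.3] 81.89
blob [142. 191.] zmed 0.0686 plane 0.026 [709.6 270.7] [140.9 122.6] 81.89
blob [391. 171.] zmed 0.006 plane 0.008 [ 430.9 -328.4] [100.7 100.4] 88.81
blob [391. 171.] zmed 0.006 plane 0.012 [ 428.6 -325.6] [100.3 100. ] 88.81
blob [391. 171.] zmed 0.006 plane 0.026 [ 420.5 -315.8] [98.9 98.7] 88.81
0.085 [120. 156.] 259 z max/med 0.1265 0.1027 xy mean [0.7857 0.292 ] ext [0.021 0.071]
0.085 [229. 154.] 229 z max/med 0.1145 0.101 xy mean [0.644  0.0531] ext [0.044 0.06 ]
0.085 [141. 172.] 717
[... 5252 characters left out ...]
 0.049]
0.026 [186. 228.] 18 z max/med 0.0444 0.0366 xy mean [0.4156 0.2486] ext [0.023 0.011]
0.026 [223. 229.] 9 z max/med 0.0448 0.0367 xy mean [0.4156 0.1456] ext [0.021 0.003]
0.026 [135. 239.] 33 z max/med 0.0309 0.0275 xy mean [0.3839 0.3874] ext [0.022 0.047]
0.026 [215. 238.] 15 z max/med 0.0434 0.037 xy mean [0.3899 0.1674] ext [0.015 0.037]
0.026 [228. 241.] 9 z max/med 0.0325 0.0272 xy mean [0.3832 0.1305] ext [0.016 0.006]
0.026 [153. 242.] 10 z max/med 0.0292 0.0278 xy mean [0.3778 0.3378] ext [0.006 0.022]
0.026 [170. 243.] 12 z max/med 0.0312 0.0284 xy mean [0.375  0.2909] ext [0.006 0.014]
0.026 [221. 247.] 18 z max/med 0.0315 0.0273 xy mean [0.3655 0.1495] ext [0.006 0.033]
```

```bash
cat >> h.py <<'E'
def legs(p0,yaw0,wps):
    """waypoints (x,y,z,yaw): prints shift (0.1 m units) and turn (180 deg units) in the tool axes for each"""
    p=np.array(p0,float); yw=yaw0
    for x,y,z,ya in wps:
        t=np.array([x,y,z]); Rm=R.from_euler("xyz",[180,0,yw],degrees=True).as_matrix()
        s=Rm.T@(t-p)*10; print((x,y,z,ya),s.round(3),"turn z",round(-(ya-yw)/180,4), "TOO FAR" if abs(s).max()>1 else "")
        p=t; yw=ya
E
python3 - <<'E'
from cell import env; from h import *
for n in ("scene","top"):
    c=cam(env,n); P=cloud(c,np.load(f"{n}_d0.npy"))
    q=P[(abs(P[...,0]-.5)<.04)&(abs(P[...,1]-.195)<.04)&(P[...,2]>.06)&(P[...,2]<.075)][:,:2]
    r=cv2.minAreaRect((q*1000).astype(np.float32)); w,V=np.linalg.eigh(np.cov(q.T)); print(n,len(q),r,np.degrees(np.arctan2(V[1,1],V[0,1])),q.mean(0))
im=cv2.imread("pics/scene0.png"); 
a=cv2.resize(im[205:260,180:240],None,fx=6,fy=6,interpolation=2); b=cv2.resize(cv2.imread("pics/top0.png")[175:230,180:240],None,fx=6,fy=6,interpolation=2)
cv2.imwrite("pics/timer.png",np.hstack([a,b]))
o=env.get_obs()
legs(o["tool_pos"],18.4,[(.28,-.55,.235,55),(.36,-.46,.235,90),(.41,-.35,.235,115),(.44,-.23,.235,135),(.455,-.1,.235,135),(.45,.03,.22,135),(.43,.12,.2,135),(.4154,.1777,.16,135),(.4154,.1777,.065,135)])
E
```

```text
scene 52 ((498.7398986816406, 195.71055603027344), (34.962703704833984, 21.30915641784668), 25.900598526000977) 174.7622174506914 [0.49824544 0.1958557 ]
top 54 ((501.4001770019531, 193.9376678466797), (26.570764541625977, 31.336641311645508), 43.62001419067383) 175.683050947392 [0.50034499 0.19277081]
(0.28, -0.55, 0.235, 55) [ 0.924 -0.393  0.006] turn z -0.2033 
(0.36, -0.46, 0.235, 90) [1.196 0.139 0.   ] turn z -0.1944 TOO FAR
(0.41, -0.35, 0.235, 115) [1.1 0.5 0. ] turn z -0.1389 TOO FAR
(0.44, -0.23, 0.235, 135) [0.961 0.779 0.   ] turn z -0.1111 
(0.455, -0.1, 0.235, 135) [0.813 1.025 0.   ] turn z 0.0 TOO FAR
(0.45, 0.03, 0.22, 135) [0.955 0.884 0.15 ] turn z 0.0 
(0.43, 0.12, 0.2, 135) [0.778 0.495 0.2  ] turn z 0.0 
(0.4154, 0.1777, 0.16, 135) [0.511 0.305 0.4  ] turn z 0.0 
(0.4154, 0.1777, 0.065, 135) [ 0.   -0.    0.95] turn z 0.0
```

View pics/timer.png

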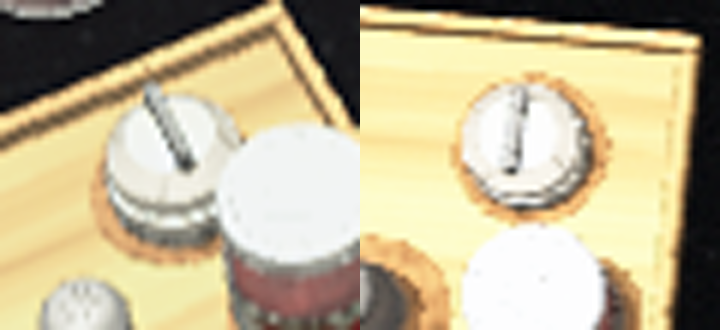

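The timer's grip bar shows in both crops. In the top crop it runs from (522,88) to (512,170), so it points nearly along world x at about -6°. I start the approach.

>>> jog_arm(motion=[[[0.3,-0.13,0,0,0,-0.045,0],[0.6,-0.26,0,0,0,-0.09,0],[0.92,-0.39,0,0,0,-0.135,0],[0.92,-0.39,0,0,0,-0.18,0],[0.92,-0.39,0,0,0,-0.2033,0]]])

```text
time_s: 0.6
tool_pos: [0.2814, -0.5494, 0.2362]
tool_rot: [-180.0, -0.0, 55.4]
force: [0.0, -1.0, 0.6]
grip_width: 0.087
grasp_force: 0.0
```

>>> jog_arm(motion=[[[0.3,0.04,0,0,0,-0.04,0],[0.6,0.08,0,0,0,-0.08,0],[0.9,0.12,0,0,0,-0.12,0],[1,0.12,0,0,0,-0.16,0],[1,0.12,0,0,0,-0.1944,0]]])

```text
time_s: 1.1
tool_pos: [0.3493, -0.4733, 0.2363]
tool_rot: [180.0, -0.1, 90.5]
force: [-0.7, -0.7, 0.7]
grip_width: 0.087
grasp_force: 0.0
```

>>> jog_arm(motion=[[[0.3,0.2,0,0,0,-0.04,0],[0.6,0.4,0,0,0,-0.08,0],[1,0.6,0,0,0,-0.12,0],[1,0.6,0,0,0,-0.1389,0]]])

```text
time_s: 1.5
tool_pos: [0.4115, -0.3687, 0.2366]
tool_rot: [179.8, -0.1, 115.8]
force: [-0.2, -0.3, 0.6]
grip_width: 0.0871
grasp_force: 0.0
```

>>> jog_arm(motion=[[[0.3,0.3,0,0,0,-0.04,0],[0.6,0.6,0,0,0,-0.08,0],[1,0.85,0,0,0,-0.1111,0],[1,0.85,0,0,0,-0.1111,0]]])

```text
time_s: 1.9
tool_pos: [0.4441, -0.2417, 0.2367]
tool_rot: [179.9, -0.1, 135.7]
force: [-0.4, -0.6, -0.0]
grip_width: 0.087
grasp_force: 0.0
```

>>> jog_arm(motion=[[[0.4,0.45,0,0,0,0,0],[0.88,0.98,0,0,0,0,0],[0.88,0.98,0,0,0,0,0]]])

```text
time_s: 2.2
tool_pos: [0.4491, -0.1143, 0.2364]
tool_rot: [180.0, -0.0, 135.1]
force: [0.1, -0.5, -0.2]
grip_width: 0.0869
grasp_force: 0.0
```

>>> jog_arm(motion=[[[0.4,0.4,0,0,0,0,0],[0.9,0.93,0,0,0,0,0],[0.9,0.93,0,0,0,0,0]]])

```text
time_s: 2.5
tool_pos: [0.451, 0.0154, 0.2366]
tool_rot: [180.0, 0.0, 135.2]
force: [0.8, -0.4, 0.0]
grip_width: 0.0872
grasp_force: 0.0
```

>>> jog_arm(motion=[[[0.34,0.22,0.2,0,0,0,0],[0.68,0.44,0.4,0,0,0,0]]])

```text
time_s: 2.7
tool_pos: [0.4346, 0.0918, 0.1963]
tool_rot: [180.0, 0.1, 134.9]
force: [0.1, 0.1, -0.1]
grip_width: 0.0872
grasp_force: 0.0
```

>>> jog_arm(motion=[[[0.34,0.22,0.2,0,0,0,0],[0.68,0.44,0.37,0,0,0,0],[0.68,0.44,0.37,0,0,0,0],[0.68,0.44,0.37,0,0,0,0]]])

```text
time_s: 3.1
tool_pos: [0.4171, 0.1702, 0.1591]
tool_rot: [-179.9, -0.0, 135.1]
force: [1.0, -1.1, 0.3]
grip_width: 0.0869
grasp_force: 0.0
```

Run:
```python
from cell import env; from h import *
o=env.get_obs(); print(o["tool_pos"],o["tool_rot"],o["qpos"].round(1))
p=env.read_camera("scene")[0]; cv2.imwrite("pics/s1.png",cv2.resize(p[130:330,90:370,::-1],None,fx=2.5,fy=2.5))
legs(o["tool_pos"],o["tool_rot"][2],[(.4154,.1777,.16,135),(.4154,.1777,.065,135)])
```

```text
[0.41705356 0.1702063  0.15912313] [-1.79941248e+02 -2.52699597e-02  1.35083027e+02] [ 36.7  -1.7 -60.5 114.2  -1.6  66.7  22. ]
(0.4154, 0.1777, 0.16, 135) [ 0.065  0.041 -0.009] turn z 0.0005 
(0.4154, 0.1777, 0.065, 135) [ 0.   -0.    0.95] turn z 0.0
```

View pics/s1.png

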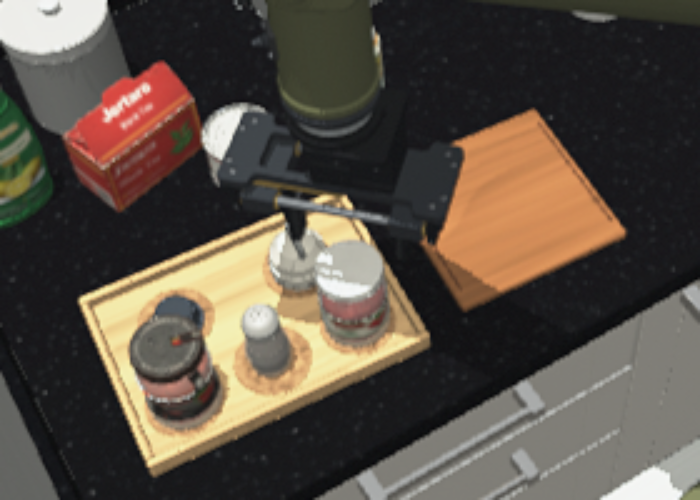

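The view shows the open gripper above the jam jar (350,290 in this crop), with the fingers clear of the shaker and timer. I'll correct sideways, descend and grip.

>>> jog_arm(motion=[[[0.06,0.04,0.2,0,0,0,0],[0.06,0.04,0.4,0,0,0,0],[0.06,0.04,0.6,0,0,0,0],[0.06,0.04,0.8,0,0,0,0],[0.06,0.04,0.94,0,0,0,0]]])

```text
time_s: 3.65
tool_pos: [0.4168, 0.1748, 0.0645]
tool_rot: [-179.9, 0.0, 134.7]
force: [0.1, -0.1, -0.3]
grip_width: 0.0871
grasp_force: 0.0
```

>>> jog_arm(motion=[[[0,0,0,0,0,0,0.4],[0,0,0,0,0,0,0.6],[0,0,0,0,0,0,0.6],[0,0,0,0,0,0,0.6],[0,0,0,0,0,0,0.6]]], grip_force=25)

```text
time_s: 4.15
tool_pos: [0.4173, 0.1772, 0.0664]
tool_rot: [179.9, 0.1, 134.9]
force: [0.9, -0.2, 1.4]
grip_width: 0.0626
grasp_force: 25.0
```

>>> jog_arm(motion=[[[0,0,-0.1,0,0,0,0.6],[0,0,-0.3,0,0,0,0.6],[0,0,-0.5,0,0,0,0.6],[0,0,-0.5,0,0,0,0.6]]])

```text
time_s: 4.55
tool_pos: [0.4175, 0.1776, 0.1177]
tool_rot: [179.8, 0.2, 135.0]
force: [0.3, 1.0, -4.4]
grip_width: 0.0626
grasp_force: 25.0
```

Run:
```python
from cell import env; from h import *
o=env.get_obs(); print(o["tool_pos"],o["tool_rot"],o["qpos"].round(1),o["force"],o["grip_width"])
p=env.read_camera("scene")[0]; cv2.imwrite("pics/s2.png",cv2.resize(p[150:330,110:310,::-1],None,fx=3.3,fy=3.3))
```

```text
[0.41749852 0.1775888  0.1176834 ] [179.84679584   0.19335611 134.95448249] [ 35.7   3.7 -62.8 116.7   3.9  61.5  16.1] [ 0.29786623  0.97377922 -4.39130893] 0.06255683151390258
```

View pics/s2.png

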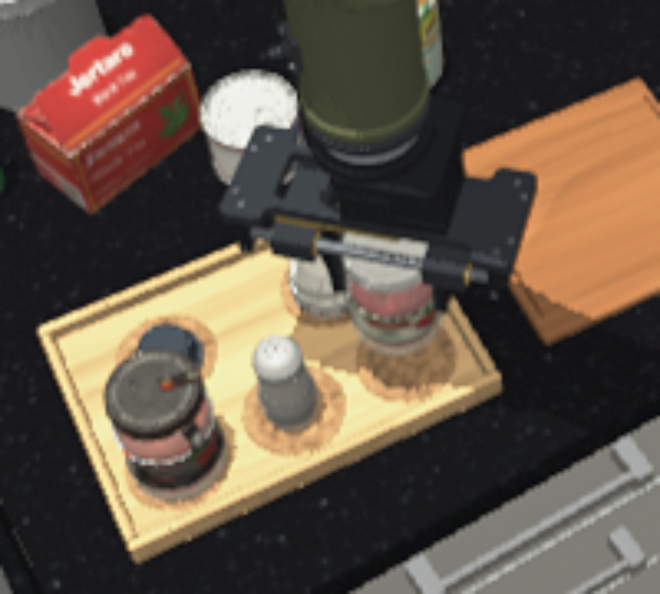

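The jam jar is held upright over its place and nothing else moved. I carry it to the board.

>>> jog_arm(motion=[[[0,0,-0.25,0,0,0,0.6],[-0.1,-0.1,-0.5,0,0,0,0.6],[-0.3,-0.25,-0.65,0,0,0,0.6],[-0.5,-0.41,-0.67,0,0,0,0.6],[-0.7,-0.57,-0.67,0,0,0,0.6]]])

```text
time_s: 5.1
tool_pos: [0.4248, 0.086, 0.182]
tool_rot: [-179.9, 0.0, 135.0]
force: [-0.6, 0.5, -3.3]
grip_width: 0.0623
grasp_force: 25.0
```

>>> jog_arm(motion=[[[-0.2,-0.16,0,0,0,0,0.6],[-0.4,-0.33,0,0,0,0,0.6],[-0.6,-0.5,0,0,0,0,0.6],[-0.8,-0.66,0,0,0,0,0.6]]])

```text
time_s: 5.5
tool_pos: [0.4338, -0.0172, 0.181]
tool_rot: [-179.9, -0.1, 135.0]
force: [0.6, -0.4, -3.6]
grip_width: 0.0627
grasp_force: 25.0
```

>>> jog_arm(motion=[[[-0.2,-0.16,0,0,0,0,0.6],[-0.4,-0.33,0,0,0,0,0.6],[-0.55,-0.46,0,0,0,0,0.6],[-0.57,-0.48,0,0,0,0,0.6],[-0.57,-0.48,0,0,0,0,0.6]]])

```text
time_s: 6.0
tool_pos: [0.4405, -0.0901, 0.1812]
tool_rot: [-180.0, -0.2, 134.9]
force: [-0.2, -0.1, -2.9]
grip_width: 0.0626
grasp_force: 25.0
```

>>> jog_arm(motion=[[[0,0,0.2,0,0,0,0.6],[0,0,0.4,0,0,0,0.6],[0,0,0.6,0,0,0,0.6],[0,0,0.8,0,0,0,0.6],[0,0,1,0,0,0,0.6]]])

```text
time_s: 6.5
tool_pos: [0.4411, -0.0886, 0.0814]
tool_rot: [-180.0, -0.0, 135.1]
force: [0.1, 0.2, -2.7]
grip_width: 0.0623
grasp_force: 25.0
```

Run:
```python
from cell import env; from h import *
o=env.get_obs(); print(o["tool_pos"],o["tool_rot"],o["qpos"].round(1),o["force"],o["grip_width"])
legs(o["tool_pos"],o["tool_rot"][2],[(.442,-.09,.067,135)])
```

```text
[ 0.44107318 -0.0886137   0.08143957] [-1.79987950e+02 -3.96853096e-02  1.35087561e+02] [ 50.2   4.9 -43.1 119.4   4.   57.1  50.1] [ 0.08005651  0.17218911 -2.67452542] 0.0622670966203979
(0.442, -0.09, 0.067, 135) [-0.016 -0.003  0.144] turn z 0.0005
```

>>> jog_arm(motion=[[[0,0,0.08,0,0,0,0.6],[0,0,0.14,0,0,0,0.6],[0,0,0.14,0,0,0,0.6]]])

```text
time_s: 6.8
tool_pos: [0.4412, -0.0896, 0.0683]
tool_rot: [-180.0, -0.0, 135.0]
force: [-0.7, -0.1, -3.2]
grip_width: 0.0627
grasp_force: 25.0
```

>>> jog_arm(motion=[[[0,0,0,0,0,0,0.15],[0,0,0,0,0,0,0],[0,0,0,0,0,0,0],[0,0,-0.4,0,0,0,0],[0,0,-0.8,0,0,0,0]]])

```text
time_s: 7.3
tool_pos: [0.4409, -0.0899, 0.1494]
tool_rot: [-180.0, -0.1, 135.0]
force: [0.8, -0.6, -0.4]
grip_width: 0.0858
grasp_force: 0.0
```

Run:
```python
from cell import env; from h import *
o=env.get_obs(); print(o["tool_pos"],o["tool_rot"],o["qpos"].round(1),o["force"],o["grip_width"])
legs(o["tool_pos"],o["tool_rot"][2],[(.44,.0,.185,135),(.44,.10,.185,135),(.435,.2,.185,135),(.43,.29,.185,135),(.4247,.3495,.16,135),(.4247,.3495,.067,135)])
```

```text
[ 0.44087816 -0.08988739  0.14935523] [-1.79991965e+02 -1.01490232e-01  1.34984433e+02] [ 52.   -1.  -42.9 115.3  -0.8  65.5  54.4] [ 0.81416393 -0.61504631 -0.35673014] 0.08579948724124774
(0.44, 0.0, 0.185, 135) [ 0.642  0.629 -0.356] turn z -0.0001 
(0.44, 0.1, 0.185, 135) [0.707 0.707 0.   ] turn z 0.0 
(0.435, 0.2, 0.185, 135) [0.742 0.672 0.   ] turn z 0.0 
(0.43, 0.29, 0.185, 135) [0.672 0.601 0.   ] turn z 0.0 
(0.4247, 0.3495, 0.16, 135) [0.458 0.383 0.25 ] turn z 0.0 
(0.4247, 0.3495, 0.067, 135) [ 0.   -0.    0.93] turn z 0.0
```

>>> jog_arm(motion=[[[0.1,0.1,-0.3,0,0,0,0],[0.4,0.37,-0.35,0,0,0,0],[0.8,0.75,-0.35,0,0,0,0]]])

```text
time_s: 7.6
tool_pos: [0.4397, 0.0136, 0.1859]
tool_rot: [179.9, 0.3, 134.7]
force: [1.2, 0.7, -0.6]
grip_width: 0.0872
grasp_force: 0.0
```

>>> jog_arm(motion=[[[0.4,0.37,0,0,0,0,0],[0.8,0.75,0,0,0,0,0]]])

```text
time_s: 7.8
tool_pos: [0.435, 0.1158, 0.1845]
tool_rot: [180.0, 0.2, 134.9]
force: [0.9, 0.2, -0.4]
grip_width: 0.087
grasp_force: 0.0
```

>>> jog_arm(motion=[[[0.4,0.37,0,0,0,0,0],[0.8,0.75,0,0,0,0,0]]])

```text
time_s: 8.0
tool_pos: [0.4319, 0.2158, 0.1847]
tool_rot: [179.9, 0.2, 134.9]
force: [1.4, 0.1, 0.4]
grip_width: 0.0871
grasp_force: 0.0
```

>>> jog_arm(motion=[[[0.4,0.37,0.1,0,0,0,0],[0.82,0.74,0.25,0,0,0,0],[0.82,0.74,0.25,0,0,0,0],[0.82,0.74,0.25,0,0,0,0]]])

```text
time_s: 8.4
tool_pos: [0.4243, 0.3276, 0.1583]
tool_rot: [180.0, -0.2, 135.3]
force: [0.4, -0.3, -0.4]
grip_width: 0.0871
grasp_force: 0.0
```

Run:
```python
from cell import env; from h import *
o=env.get_obs(); print(o["tool_pos"],o["tool_rot"],o["qpos"].round(1))
legs(o["tool_pos"],o["tool_rot"][2],[(.4247,.3495,.067,135)])
P=cloud(cam(env,"top"),env.read_camera("top")[1]); 
q=P[(abs(P[...,0]-.44)<.06)&(abs(P[...,1]+.09)<.06)&(P[...,2]>.095)&(P[...,2]<.125)]; print(len(q),q.mean(0))
```

```text
[0.42434249 0.32762378 0.15832946] [ 1.79991615e+02 -1.76172757e-01  1.35296519e+02] [ 17.   18.5 -66.2 103.4  17.9  69.8  -9.1]
(0.4247, 0.3495, 0.067, 135) [0.151 0.158 0.913] turn z 0.0016 
445 [ 0.44172937 -0.08946783  0.10471738]
```

>>> jog_arm(motion=[[[0.15,0.16,0,0,0,0,0],[0.15,0.16,0.15,0,0,0,0],[0.15,0.16,0.4,0,0,0,0],[0.15,0.16,0.7,0,0,0,0],[0.15,0.16,0.91,0,0,0,0]]])

```text
time_s: 8.95
tool_pos: [0.4274, 0.3427, 0.0654]
tool_rot: [-179.9, 0.1, 134.8]
force: [-0.0, 0.5, -0.1]
grip_width: 0.0874
grasp_force: 0.0
```

>>> jog_arm(motion=[[[0,0,0,0,0,0,0.2],[0,0,0,0,0,0,0.6],[0,0,0,0,0,0,0.6],[0,0,0,0,0,0,0.6],[0,0,0,0,0,0,0.6]]], grip_force=30)

```text
time_s: 9.45
tool_pos: [0.4282, 0.3469, 0.0691]
tool_rot: [179.8, 0.1, 134.9]
force: [3.0, 1.0, 4.0]
grip_width: 0.0674
grasp_force: 29.8
```

>>> jog_arm(motion=[[[0,0,-0.1,0,0,0,0.6],[0,0,-0.3,0,0,0,0.6],[0,0,-0.6,0,0,0,0.6],[0,0,-0.9,0,0,0,0.6],[0,0,-1,0,0,0,0.6]]])

```text
time_s: 9.95
tool_pos: [0.4268, 0.3472, 0.17]
tool_rot: [179.9, 0.0, 135.0]
force: [1.2, -0.4, -3.9]
grip_width: 0.0675
grasp_force: 29.9
```

Run:
```python
from cell import env; from h import *
o=env.get_obs(); print(o["tool_pos"],o["tool_rot"],o["qpos"].round(1),o["force"],o["grip_width"])
p=env.read_camera("scene")[0]; cv2.imwrite("pics/s3.png",cv2.resize(p[130:330,90:370,::-1],None,fx=2.5,fy=2.5))
legs(o["tool_pos"],o["tool_rot"][2],[(.437,.045,o["tool_pos"][2],135)])
```

```text
[0.42676075 0.34723402 0.16999747] [1.79875486e+02 3.95050714e-02 1.35003061e+02] [ 13.9  19.8 -65.7 100.9  19.1  71.5 -11.7] [ 1.15347299 -0.41971382 -3.88654799] 0.06745989566794709
(0.437, 0.045, np.float64(0.16999746917875935), 135) [-2.209 -2.065 -0.   ] turn z 0.0 TOO FAR
```

View pics/s3.png

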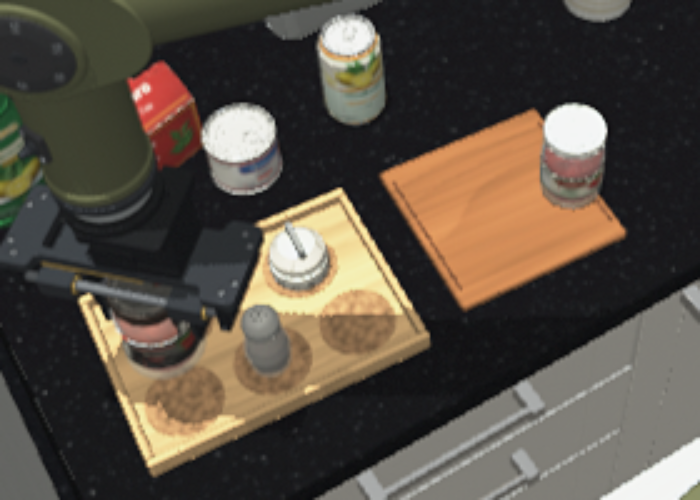

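The jam jar stands on the board at (573,165) in this crop and the spice jar is held clear of the tray. The timer and capsule are in place. I carry the spice jar across.

>>> jog_arm(motion=[[[0,0,-0.2,0,0,0,0.6],[-0.15,-0.14,-0.2,0,0,0,0.6],[-0.35,-0.33,-0.2,0,0,0,0.6],[-0.55,-0.51,-0.2,0,0,0,0.6],[-0.75,-0.7,-0.2,0,0,0,0.6]]])

```text
time_s: 10.5
tool_pos: [0.4289, 0.2421, 0.1856]
tool_rot: [-179.8, -0.1, 135.0]
force: [0.7, -1.0, -4.4]
grip_width: 0.0673
grasp_force: 29.9
```

>>> jog_arm(motion=[[[-0.2,-0.19,0,0,0,0,0.6],[-0.4,-0.37,0,0,0,0,0.6],[-0.6,-0.56,0,0,0,0,0.6],[-0.8,-0.75,0,0,0,0,0.6]]])

```text
time_s: 10.9
tool_pos: [0.4322, 0.1325, 0.186]
tool_rot: [-179.8, -0.1, 134.9]
force: [0.8, 0.7, -3.8]
grip_width: 0.0678
grasp_force: 29.9
```

>>> jog_arm(motion=[[[-0.2,-0.19,0,0,0,0,0.6],[-0.4,-0.37,0,0,0,0,0.6],[-0.6,-0.56,0,0,0,0,0.6],[-0.66,-0.62,0,0,0,0,0.6],[-0.66,-0.62,0,0,0,0,0.6]]])

```text
time_s: 11.4
tool_pos: [0.4353, 0.0424, 0.1862]
tool_rot: [-179.9, -0.1, 134.8]
force: [0.1, 0.1, -4.4]
grip_width: 0.0677
grasp_force: 29.9
```

Run:
```python
from cell import env; from h import *
o=env.get_obs(); print(o["tool_pos"],o["tool_rot"],o["qpos"].round(1),o["force"],o["grip_width"])
legs(o["tool_pos"],o["tool_rot"][2],[(.437,.047,.09,135),(.437,.047,.068,135)])
```

```text
[0.43530994 0.04242081 0.18623248] [-1.79897698e+02 -1.20549652e-01  1.34797145e+02] [ 52.   -6.9 -56.5 113.8  -6.1  70.3  42.6] [ 0.0825301   0.14197231 -4.38196877] 0.0676963966068685
(0.437, 0.047, 0.09, 135) [0.021 0.044 0.962] turn z -0.0011 
(0.437, 0.047, 0.068, 135) [ 0.   -0.    0.22] turn z 0.0
```

>>> jog_arm(motion=[[[0.02,0.04,0.2,0,0,0,0.6],[0.02,0.04,0.4,0,0,0,0.6],[0.02,0.04,0.6,0,0,0,0.6],[0.02,0.04,0.8,0,0,0,0.6],[0.02,0.04,1,0,0,0,0.6]]])

```text
time_s: 11.9
tool_pos: [0.4373, 0.0498, 0.0864]
tool_rot: [180.0, -0.1, 135.1]
force: [0.1, -0.8, -4.3]
grip_width: 0.0676
grasp_force: 29.9
```

>>> jog_arm(motion=[[[0,0,0.08,0,0,0,0.6],[0,0,0.16,0,0,0,0.6],[0,0,0.16,0,0,0,0.6]]])

```text
time_s: 12.2
tool_pos: [0.4374, 0.0486, 0.071]
tool_rot: [-180.0, -0.1, 135.0]
force: [0.2, 0.4, -4.2]
grip_width: 0.0672
grasp_force: 29.9
```

>>> jog_arm(motion=[[[0,0,0,0,0,0,0.15],[0,0,0,0,0,0,0],[0,0,0,0,0,0,0],[0,0,-0.4,0,0,0,0],[0,0,-0.9,0,0,0,0]]])

```text
time_s: 12.7
tool_pos: [0.4366, 0.0483, 0.1616]
tool_rot: [-179.9, -0.3, 135.0]
force: [1.2, -2.4, 1.5]
grip_width: 0.0858
grasp_force: 0.0
```

Run:
```python
from cell import env; from h import *
o=env.get_obs(); print(o["tool_pos"],o["tool_rot"],o["qpos"].round(1),o["force"],o["grip_width"])
c=cam(env,"top"); im,d=env.read_camera("top"); P=cloud(c,d)
q=P[(abs(P[...,0]-.42)<.035)&(abs(P[...,1]-.267)<.035)&(P[...,2]>.085)&(P[...,2]<.11)]; print("salt",len(q),q.mean(0))
legs(o["tool_pos"],o["tool_rot"][2],[(.4180,.2665,.165,135),(.418,.2665,.063,135)])
```

```text
[0.43655066 0.04826962 0.16157046] [-179.94843578   -0.25268172  135.01199972] [ 54.3  -4.5 -60.6 115.3  -4.4  67.2  40.5] [ 1.19307115 -2.41824744  1.45226251] 0.0858453511602804
salt 133 [0.41966135 0.26601403 0.09609652]
(0.418, 0.2665, 0.165, 135) [ 1.674  1.412 -0.034] turn z 0.0001 TOO FAR
(0.418, 0.2665, 0.063, 135) [ 0.   -0.    1.02] turn z 0.0 TOO FAR
```

>>> jog_arm(motion=[[[0.2,0.18,0,0,0,0,0],[0.55,0.5,0,0,0,0,0],[0.84,0.71,0,0,0,0,0]]])

```text
time_s: 13.05
tool_pos: [0.4297, 0.1596, 0.1629]
tool_rot: [179.9, 0.2, 134.9]
force: [0.3, -0.1, -0.3]
grip_width: 0.0868
grasp_force: 0.0
```

>>> jog_arm(motion=[[[0.4,0.35,0,0,0,0,0],[0.84,0.71,0,0,0,0,0],[0.84,0.71,0,0,0,0,0],[0.84,0.71,0,0,0,0,0]]])

```text
time_s: 13.45
tool_pos: [0.4187, 0.2704, 0.1622]
tool_rot: [179.9, -0.1, 135.3]
force: [-0.0, -1.2, 0.5]
grip_width: 0.0866
grasp_force: 0.0
```

Run:
```python
from cell import env; from h import *
o=env.get_obs(); print(o["tool_pos"],o["tool_rot"],o["qpos"].round(1))
legs(o["tool_pos"],o["tool_rot"][2],[(.419,.2665,.063,135)])
```

```text
[0.41874914 0.27041365 0.16216052] [ 1.79898263e+02 -1.09061761e-01  1.35300386e+02] [ 31.7  13.1 -73.6 108.   13.4  68.7  -1.1]
(0.419, 0.2665, 0.063, 135) [-0.029 -0.026  0.992] turn z 0.0017
```

>>> jog_arm(motion=[[[-0.03,-0.03,0.1,0,0,0,0.1],[-0.03,-0.03,0.3,0,0,0,0.2],[-0.03,-0.03,0.55,0,0,0,0.2],[-0.03,-0.03,0.8,0,0,0,0.2],[-0.03,-0.03,0.98,0,0,0,0.2]]], grip_force=12)

```text
time_s: 13.95
tool_pos: [0.4203, 0.2589, 0.0615]
tool_rot: [-179.8, 0.1, 134.7]
force: [-0.2, 0.1, 0.1]
grip_width: 0.07
grasp_force: 0.0
```

>>> jog_arm(motion=[[[0,0,0,0,0,0,0.35],[0,0,0,0,0,0,0.45],[0,0,0,0,0,0,0.6],[0,0,0,0,0,0,0.7],[0,0,0,0,0,0,0.7]]])

```text
time_s: 14.45
tool_pos: [0.4206, 0.2632, 0.0645]
tool_rot: [179.9, 0.1, 134.9]
force: [0.4, -0.9, 2.0]
grip_width: 0.0388
grasp_force: 11.6
```

Run:
```python
from cell import env; from h import *
o=env.get_obs(); print(o["tool_pos"],o["tool_rot"],o["qpos"].round(1),o["force"],o["grip_width"],o["grasp_force"])
```

```text
[0.42062199 0.26321031 0.06449431] [1.79882357e+02 6.24240782e-02 1.34944269e+02] [ 23.7  21.3 -66.4 114.   22.9  59.1  -8.4] [ 0.36315958 -0.89499446  1.95304449] 0.03878559213445664 11.635561416624114
```

>>> jog_arm(motion=[[[0,0,-0.05,0,0,0,0.7],[0,0,-0.15,0,0,0,0.7],[0,0,-0.3,0,0,0,0.7],[0,0,-0.4,0,0,0,0.7],[0,0,-0.4,0,0,0,0.7]]], grip_force=15)

```text
time_s: 14.95
tool_pos: [0.4209, 0.2636, 0.1055]
tool_rot: [179.8, 0.1, 135.0]
force: [0.3, -0.2, -0.6]
grip_width: 0.0385
grasp_force: 14.3
```

Run:
```python
from cell import env; from h import *
o=env.get_obs(); print(o["tool_pos"],o["tool_rot"],o["qpos"].round(1),o["force"],o["grip_width"])
p=env.read_camera("scene")[0]; cv2.imwrite("pics/s4.png",cv2.resize(p[150:330,110:370,::-1],None,fx=3,fy=3))
```

```text
[0.42088947 0.26363162 0.10552417] [1.79824801e+02 1.03927239e-01 1.34950961e+02] [ 27.6  17.7 -69.8 111.9  18.8  63.   -5.1] [ 0.28116646 -0.23220317 -0.56919731] 0.03848097268123193
```

View pics/s4.png

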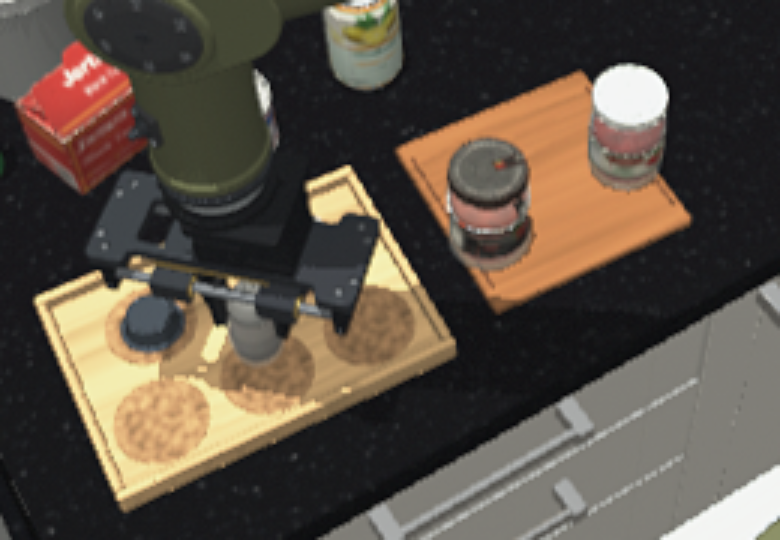

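The shaker is lifted upright, and the spice jar (488,200) and jam jar (628,125) stand on the board. I carry the shaker to the free rear spot.

>>> jog_arm(motion=[[[0,0,-0.3,0,0,0,0.7],[-0.1,-0.05,-0.6,0,0,0,0.7],[-0.35,-0.2,-0.8,0,0,0,0.7],[-0.6,-0.33,-0.8,0,0,0,0.7],[-0.87,-0.47,-0.8,0,0,0,0.7]]])

```text
time_s: 15.5
tool_pos: [0.4482, 0.1673, 0.1839]
tool_rot: [180.0, 0.1, 135.0]
force: [0.2, -0.6, -0.9]
grip_width: 0.0384
grasp_force: 14.3
```

>>> jog_arm(motion=[[[-0.25,-0.13,0,0,0,0,0.7],[-0.5,-0.27,0,0,0,0,0.7],[-0.75,-0.41,0,0,0,0,0.7],[-0.95,-0.51,0,0,0,0,0.7]]])

```text
time_s: 15.9
tool_pos: [0.4788, 0.0626, 0.1831]
tool_rot: [-179.9, 0.0, 134.9]
force: [0.5, -0.0, -1.2]
grip_width: 0.0383
grasp_force: 14.3
```

>>> jog_arm(motion=[[[-0.25,-0.13,0,0,0,0,0.7],[-0.5,-0.27,0,0,0,0,0.7],[-0.7,-0.4,0,0,0,0,0.7],[-0.78,-0.43,0,0,0,0,0.7],[-0.78,-0.43,0,0,0,0,0.7]]])

```text
time_s: 16.4
tool_pos: [0.5037, -0.0215, 0.1831]
tool_rot: [180.0, -0.1, 134.8]
force: [0.4, 0.9, -1.8]
grip_width: 0.0382
grasp_force: 14.3
```

Run:
```python
from cell import env; from h import *
o=env.get_obs(); print(o["tool_pos"],o["tool_rot"],o["qpos"].round(1),o["force"],o["grip_width"])
legs(o["tool_pos"],o["tool_rot"][2],[(.505,-.02,.09,135),(.505,-.02,.064,135)])
```

```text
[ 0.50365721 -0.02151304  0.18310108] [ 1.79989227e+02 -6.71720071e-02  1.34839106e+02] [ 60.7   9.4 -65.4 105.9   9.   70.5  37.4] [ 0.39269102  0.86455328 -1.82118891] 0.038218411731079975
(0.505, -0.02, 0.09, 135) [0.001 0.02  0.931] turn z -0.0009 
(0.505, -0.02, 0.064, 135) [ 0.   -0.    0.26] turn z 0.0
```

>>> jog_arm(motion=[[[0,0.02,0.2,0,0,0,0.7],[0,0.02,0.4,0,0,0,0.7],[0,0.02,0.6,0,0,0,0.7],[0,0.02,0.8,0,0,0,0.7],[0,0.02,0.98,0,0,0,0.7]]])

```text
time_s: 16.9
tool_pos: [0.5045, -0.0171, 0.0847]
tool_rot: [180.0, -0.0, 135.1]
force: [0.2, 0.4, -0.9]
grip_width: 0.0389
grasp_force: 14.3
```

>>> jog_arm(motion=[[[0,0,0.08,0,0,0,0.7],[0,0,0.15,0,0,0,0.7],[0,0,0.18,0,0,0,0.7],[0,0,0.18,0,0,0,0.7],[0,0,0.18,0,0,0,0.7]]])

```text
time_s: 17.4
tool_pos: [0.5056, -0.0192, 0.0682]
tool_rot: [180.0, 0.1, 135.0]
force: [0.0, 0.1, -0.7]
grip_width: 0.0383
grasp_force: 14.3
```

Run:
```python
from cell import env
o=env.get_obs(); print(o["tool_pos"],o["tool_rot"],o["force"],o["grip_width"])
```

```text
[ 0.50557616 -0.01921346  0.06815688] [1.79968815e+02 5.47172082e-02 1.34969589e+02] [ 0.01763257  0.13052572 -0.72903236] 0.03826997483387737
```

>>> jog_arm(motion=[[[0,0,0.02,0,0,0,0.7],[0,0,0.035,0,0,0,0.7],[0,0,0.035,0,0,0,0.7]]])

```text
time_s: 17.7
tool_pos: [0.5055, -0.0195, 0.0645]
tool_rot: [180.0, 0.0, 135.0]
force: [-1.0, 0.2, 1.9]
grip_width: 0.0383
grasp_force: 14.6
```

>>> jog_arm(motion=[[[0,0,0,0,0,0,0.5],[0,0,0,0,0,0,0.3],[0,0,0,0,0,0,0.15],[0,0,0,0,0,0,0.15]]])

```text
time_s: 18.1
tool_pos: [0.5049, -0.0193, 0.0639]
tool_rot: [-180.0, -0.0, 135.0]
force: [0.1, 0.9, -0.2]
grip_width: 0.0599
grasp_force: 0.0
```

>>> jog_arm(motion=[[[0,0,-0.3,0,0,0,0.15],[0,0,-0.6,0,0,0,0.15],[0,0,-1,0,0,0,0.15]]])

```text
time_s: 18.4
tool_pos: [0.5039, -0.0191, 0.1639]
tool_rot: [-179.9, -0.2, 135.0]
force: [0.5, -1.2, 1.4]
grip_width: 0.0729
grasp_force: 0.0
```

Run:
```python
from cell import env; from h import *
o=env.get_obs(); print(o["tool_pos"],o["tool_rot"],o["qpos"].round(1),o["force"],o["grip_width"])
for n in ("top","scene"):
    im,d=env.read_camera(n); P=cloud(cam(env,n),d)
    # dark/grey bar: highest strip of the timer
    s=(abs(P[...,0]-.4995)<.032)&(abs(P[...,1]-.195)<.032)
    for lo in (.056,.060): 
        q=P[s&(P[...,2]>lo)&(P[...,2]<.075)]; w,V=np.linalg.eigh(np.cov(q[:,:2].T)); print(n,lo,len(q),q.mean(0).round(4),"axis",np.degrees(np.arctan2(V[1,1],V[0,1])).round(1),(2*np.sqrt(3*w)).round(4))
    g=cv2.cvtColor(im,cv2.COLOR_RGB2GRAY); v,u=np.where(s&(g<165)&(P[...,2]>.048)); r=ray(cam(env,n),np.c_[u,v],.067)[:,:2]
    if len(r)>5: w,V=np.linalg.eigh(np.cov(r.T)); print(" grey",len(r),r.mean(0).round(4),np.degrees(np.arctan2(V[1,1],V[0,1])).round(1),(2*np.sqrt(3*w)).round(4))
    cv2.imwrite(f"pics/{n}5.png",im[:,:,::-1])
    b=cv2.resize(im[180:250,190:340,::-1] if n=="top" else im[150:290,190:340,::-1],(750,350 if n=="top" else 700)); cv2.imwrite(f"pics/{n}5c.png",b[:600])
```

```text
[ 0.50385423 -0.01912945  0.16393036] [-1.79925448e+02 -1.60819023e-01  1.34998268e+02] [ 59.7  11.3 -65.5 107.1  10.9  68.7  35.6] [ 0.53964562 -1.17461858  1.35787092] 0.07285991481794833
top 0.056 108 [0.5009 0.1946 0.0613] axis -167.9 [0.0292 0.0347]
top 0.06 53 [0.5004 0.195  0.0648] axis 174.9 [0.0181 0.0368]
 grey 10 [0.4946 0.1936] 160.1 [0.0189 0.0485]
scene 0.056 117 [0.4979 0.1959 0.0605] axis 164.5 [0.0265 0.0349]
scene 0.06 49 [0.4991 0.1957 0.0645] axis 173.7 [0.0097 0.0399]
 grey 22 [0.4913 0.1981] 178.1 [0.0052 0.0492]
```

View pics/top5c.png

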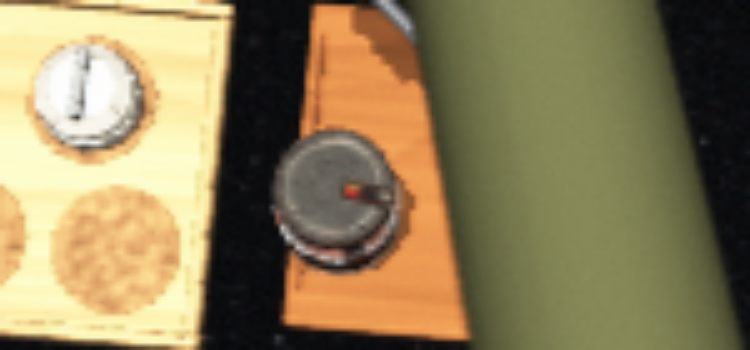

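The bar's top strip measures 40 x 9.7 mm at about 174°, centred at (0.4997, 0.1953), which matches its known size. The crop shows the timer at (88,93) with nothing in front of it and the spice jar on the board. I go to the timer with yaw 174.

>>> jog_arm(motion=[[[0.25,0.25,0,0,0,0,0.15],[0.5,0.5,0,0,0,0,0.3],[0.77,0.74,0,0,0,0,0.4],[0.77,0.74,0,0,0,0,0.5]]])

```text
time_s: 18.9
tool_pos: [0.5016, 0.0936, 0.1639]
tool_rot: [179.9, -0.1, 135.5]
force: [-0.1, 0.7, -0.6]
grip_width: 0.0576
grasp_force: 0.0
```

>>> jog_arm(motion=[[[0.3,0.3,0,0,0,-0.04,0.5],[0.6,0.6,0,0,0,-0.085,0.5],[0.77,0.74,0,0,0,-0.13,0.5],[0.77,0.74,0,0,0,-0.175,0.5],[0.77,0.74,0,0,0,-0.2167,0.5]]])

```text
time_s: 19.4
tool_pos: [0.5004, 0.195, 0.1633]
tool_rot: [-180.0, -0.1, 174.4]
force: [0.5, -0.3, -0.1]
grip_width: 0.0435
grasp_force: 0.0
```

>>> jog_arm(motion=[[[0,0,0.1,0,0,0,0.5],[0,0,0.3,0,0,0,0.5],[0,0,0.5,0,0,0,0.5],[0,0,0.5,0,0,0,0.5]]])

```text
time_s: 19.8
tool_pos: [0.499, 0.1924, 0.1107]
tool_rot: [-179.9, -0.3, 173.8]
force: [-0.3, 0.3, -0.4]
grip_width: 0.0435
grasp_force: 0.0
```

Run:
```python
from cell import env; from h import *
o=env.get_obs(); print(o["tool_pos"],o["tool_rot"],o["qpos"].round(1),o["grip_width"])
legs(o["tool_pos"],o["tool_rot"][2],[(.4997,.1953,.069,174)])
```

```text
[0.4989953  0.1924087  0.11069076] [-179.85234411   -0.2940456   173.77632833] [ 34.9  25.9 -70.3 106.1  26.4  67.3  39.3] 0.04349709849104044
(0.4997, 0.1953, 0.069, 174) [-0.004  0.03   0.417] turn z -0.0012
```

>>> jog_arm(motion=[[[0,0.02,0.1,0,0,0,0.5],[0,0.02,0.2,0,0,0,0.5],[0,0.02,0.3,0,0,0,0.5],[0,0.02,0.4,0,0,0,0.5],[0,0.02,0.4,0,0,0,0.5]]], grip_force=12)

```text
time_s: 20.3
tool_pos: [0.5003, 0.1957, 0.0725]
tool_rot: [-179.9, -0.1, 174.0]
force: [-0.9, -0.1, 0.1]
grip_width: 0.0435
grasp_force: 0.0
```

Run:
```python
from cell import env; from h import *
o=env.get_obs(); print(o["tool_pos"],o["tool_rot"],o["force"],o["grip_width"])
p=env.read_camera("scene")[0]; cv2.imwrite("pics/s6.png",cv2.resize(p[190:290,130:270,::-1],None,fx=5,fy=5))
```

```text
[0.50029247 0.19571105 0.07253208] [-1.79943935e+02 -1.23280418e-01  1.73965463e+02] [-0.86303041 -0.06012435  0.11228423] 0.04347779596761791
```

View pics/s6.png

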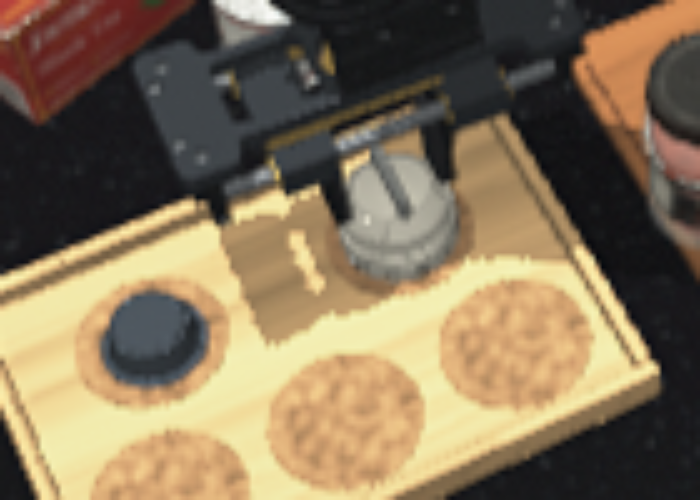

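The bar at (390,180) sits centred between the fingers and parallel to the pads. I lower 3 mm, close and lift.

>>> jog_arm(motion=[[[0,0,0.03,0,0,0,0.6],[0,0,0.03,0,0,0,0.75],[0,0,0.03,0,0,0,0.9],[0,0,0.03,0,0,0,1],[0,0,0.03,0,0,0,1]]])

```text
time_s: 20.85
tool_pos: [0.5023, 0.196, 0.0727]
tool_rot: [-179.9, 0.1, 173.9]
force: [-2.6, -2.4, 12.7]
grip_width: 0.0116
grasp_force: 7.1
```

>>> jog_arm(motion=[[[0,0,0,0,0,0,1],[0,0,0,0,0,0,1],[0,0,0,0,0,0,1]]], grip_force=18)

```text
time_s: 21.15
tool_pos: [0.5026, 0.1959, 0.0731]
tool_rot: [-179.9, 0.2, 173.9]
force: [-1.8, -3.5, 13.2]
grip_width: 0.0067
grasp_force: 27.8
```

>>> jog_arm(motion=[[[0,0,-0.1,0,0,0,1],[0,0,-0.25,0,0,0,1],[0,0,-0.45,0,0,0,1],[0,0,-0.65,0,0,0,1],[0,0,-0.65,0,0,0,1]]])

```text
time_s: 21.65
tool_pos: [0.5027, 0.1976, 0.139]
tool_rot: [179.9, 0.3, 174.0]
force: [1.2, 0.7, -1.1]
grip_width: 0.0065
grasp_force: 25.5
```

Run:
```python
from cell import env; from h import *
o=env.get_obs(); print(o["tool_pos"],o["tool_rot"],o["qpos"].round(1),o["force"],o["grip_width"])
p=env.read_camera("scene")[0]; cv2.imwrite("pics/s7.png",cv2.resize(p[150:300,110:330,::-1],None,fx=3.4,fy=3.4))
```

```text
[0.50270503 0.19755139 0.13904787] [179.87950128   0.26587074 173.98301649] [ 36.1  24.2 -72.1 104.3  24.8  69.4  40.5] [ 1.1876928   0.69958369 -1.06283544] 0.006530553706328605
```

View pics/s7.png

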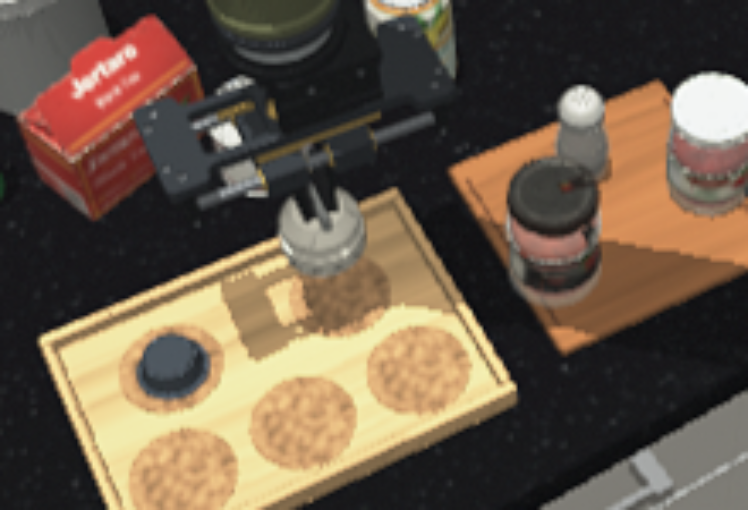

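The timer is held upright above its place and all three others stand on the board. I lift it, turn back to yaw 135 and carry it to the coaster.

>>> jog_arm(motion=[[[0,0,-0.15,0,0,0.03,1],[0,0,-0.3,0,0,0.075,1],[0,0,-0.45,0,0,0.12,1],[0,0,-0.6,0,0,0.165,1],[0,0,-0.6,0,0,0.21,1]]])

```text
time_s: 22.2
tool_pos: [0.5017, 0.1967, 0.1971]
tool_rot: [179.9, 0.1, 135.8]
force: [-0.0, -0.6, -1.7]
grip_width: 0.0067
grasp_force: 25.5
```

>>> jog_arm(motion=[[[-0.1,-0.13,0,0,0,0.0067,1],[-0.27,-0.35,0,0,0,0.0067,1],[-0.45,-0.6,0,0,0,0.0067,1],[-0.65,-0.85,0,0,0,0.0067,1]]])

```text
time_s: 22.6
tool_pos: [0.4881, 0.0893, 0.1949]
tool_rot: [-179.9, -0.1, 135.0]
force: [-0.2, -0.5, -1.7]
grip_width: 0.0068
grasp_force: 24.8
```

>>> jog_arm(motion=[[[-0.2,-0.25,0,0,0,0,1],[-0.4,-0.5,0,0,0,0,1],[-0.55,-0.7,0,0,0,0,1],[-0.7,-0.92,0,0,0,0,1]]])

```text
time_s: 23.0
tool_pos: [0.4726, -0.0258, 0.1952]
tool_rot: [-180.0, -0.0, 134.9]
force: [0.1, 0.8, -1.3]
grip_width: 0.0067
grasp_force: 24.8
```

>>> jog_arm(motion=[[[-0.2,-0.25,0,0,0,0,1],[-0.4,-0.5,0,0,0,0,1],[-0.55,-0.7,0,0,0,0,1],[-0.7,-0.92,0,0,0,0,1]]])

```text
time_s: 23.4
tool_pos: [0.4571, -0.14, 0.1951]
tool_rot: [-180.0, -0.1, 135.0]
force: [0.5, -0.3, -0.4]
grip_width: 0.0068
grasp_force: 24.8
```

>>> jog_arm(motion=[[[-0.2,-0.25,0,0,0,0,1],[-0.4,-0.5,0,0,0,0,1],[-0.5,-0.65,0,0,0,0,1],[-0.6,-0.8,0,0,0,0,1],[-0.6,-0.8,0,0,0,0,1]]])

```text
time_s: 23.9
tool_pos: [0.4428, -0.2401, 0.1955]
tool_rot: [-180.0, -0.0, 134.8]
force: [-0.9, -0.2, -1.9]
grip_width: 0.0068
grasp_force: 24.5
```

Run:
```python
from cell import env; from h import *
o=env.get_obs(); print(o["tool_pos"],o["tool_rot"],o["qpos"].round(1),o["force"],o["grip_width"])
legs(o["tool_pos"],o["tool_rot"][2],[(.434,-.332,.12,135),(.434,-.332,.069,135)])
```

```text
[ 0.44280193 -0.240084    0.19548577] [-1.79987323e+02 -4.83835276e-02  1.34788318e+02] [ 75.4   5.6 -52.1 105.2   4.7  71.4  66.7] [-0.86577832 -0.15148278 -1.85127005] 0.0067856281238290695
(0.434, -0.332, 0.12, 135) [-0.59  -0.71   0.755] turn z -0.0012 
(0.434, -0.332, 0.069, 135) [ 0.   -0.    0.51] turn z 0.0
```

>>> jog_arm(motion=[[[-0.2,-0.24,0.1,0,0,0,1],[-0.4,-0.48,0.3,0,0,0,1],[-0.59,-0.71,0.5,0,0,0,1],[-0.59,-0.71,0.7,0,0,0,1],[-0.59,-0.71,0.75,0,0,0,1]]])

```text
time_s: 24.4
tool_pos: [0.4344, -0.3281, 0.1188]
tool_rot: [179.9, -0.3, 135.0]
force: [-0.7, 0.8, -2.1]
grip_width: 0.0069
grasp_force: 24.3
```

>>> jog_arm(motion=[[[0,0,0.15,0,0,0,1],[0,0,0.3,0,0,0,1],[0,0,0.4,0,0,0,1],[0,0,0.4,0,0,0,1]]])

```text
time_s: 24.8
tool_pos: [0.4344, -0.3289, 0.0796]
tool_rot: [-180.0, -0.2, 135.0]
force: [-0.8, -0.1, -1.3]
grip_width: 0.0064
grasp_force: 24.3
```

Run:
```python
from cell import env; from h import *
o=env.get_obs(); print(o["tool_pos"],o["tool_rot"],o["force"],o["grip_width"])
legs(o["tool_pos"],o["tool_rot"][2],[(.434,-.332,.070,135)])
```

```text
[ 0.43444714 -0.32894165  0.07955933] [-1.79989821e+02 -1.53769828e-01  1.35024715e+02] [-0.84683593 -0.11714174 -1.33382169] 0.0063634839851123195
(0.434, -0.332, 0.07, 135) [-0.018 -0.025  0.096] turn z 0.0001
```

>>> jog_arm(motion=[[[-0.02,-0.02,0.04,0,0,0,1],[-0.02,-0.02,0.08,0,0,0,1],[-0.02,-0.02,0.1,0,0,0,1],[-0.02,-0.02,0.1,0,0,0,1]]])

```text
time_s: 25.2
tool_pos: [0.4351, -0.333, 0.071]
tool_rot: [-180.0, -0.0, 135.0]
force: [-0.2, -0.7, -0.8]
grip_width: 0.0072
grasp_force: 24.3
```

Run:
```python
from cell import env; from h import *
o=env.get_obs(); print(o["tool_pos"],o["force"])
```

```text
[ 0.43513631 -0.33295251  0.0709522 ] [-0.1631387  -0.70040211 -0.8143488 ]
```

>>> jog_arm(motion=[[[0,0,0.015,0,0,0,1],[0,0,0.015,0,0,0,0.9],[0,0,0.015,0,0,0,0.6],[0,0,0.015,0,0,0,0.5],[0,0,0.015,0,0,0,0.4]]])

```text
time_s: 25.7
tool_pos: [0.4353, -0.333, 0.0698]
tool_rot: [-180.0, 0.0, 135.0]
force: [0.1, -0.0, -0.5]
grip_width: 0.0252
grasp_force: 0.0
```

>>> jog_arm(motion=[[[0,0,-0.1,0,0,0,0.4],[0,0,-0.3,0,0,0,0.3],[0,0,-0.6,0,0,0,0.2],[0,0,-1,0,0,0,0]]])

```text
time_s: 26.1
tool_pos: [0.4344, -0.3322, 0.17]
tool_rot: [180.0, -0.2, 135.0]
force: [0.7, -1.1, -0.4]
grip_width: 0.0568
grasp_force: 0.0
```

Run:
```python
from cell import env; from h import *
o=env.get_obs(); print(o["tool_pos"],o["tool_rot"],o["qpos"].round(1),o["force"],o["grip_width"])
for n in ("scene","top"):
    p,d=env.read_camera(n); P=cloud(cam(env,n),d)
    if n=="scene": cv2.imwrite("pics/s8.png",cv2.resize(p[100:330,110:450,::-1],None,fx=2.2,fy=2.2))
    for nm,x,y,lo,hi in (("timer",.432,-.330,.05,.075),("jam",.4415,-.0895,.098,.12),("spice",.437,.0485,.104,.125),("salt",.505,-.0195,.085,.11),("cap",.511,.321,.027,.045)):
        q=P[(abs(P[...,0]-x)<.045)&(abs(P[...,1]-y)<.045)&(P[...,2]>lo)&(P[...,2]<hi)]; print(n,nm,len(q),q.mean(0).round(4) if len(q) else "")
```

```text
[ 0.43436898 -0.33216241  0.16999558] [ 1.79993205e+02 -1.50934642e-01  1.34992964e+02] [ 77.7  13.6 -48.5 101.4  10.8  69.9  71.2] [ 0.68993726 -1.11645518 -0.42750199] 0.05679365018037782
scene timer 105 [ 0.4313 -0.3281  0.0554]
scene jam 421 [ 0.4401 -0.0873  0.1041]
scene spice 483 [0.4344 0.0527 0.1092]
scene salt 132 [ 0.4993 -0.0115  0.0946]
scene cap 182 [0.507  0.324  0.0313]
top timer 151 [ 0.434  -0.3312  0.0552]
top jam 436 [ 0.442  -0.0895  0.1049]
top spice 455 [0.4359 0.0504 0.1101]
top salt 125 [ 0.503  -0.0152  0.0961]
top cap 130 [0.5094 0.3228 0.0318]
```

View pics/s8.png

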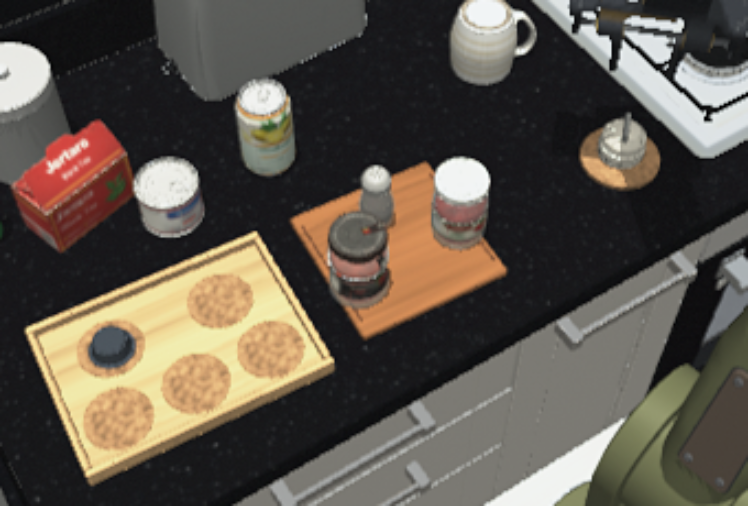

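Only the timer was moved: it stands upright mid-coaster at (622,150) in the crop, and the other three still stand on the board. Measured at (0.434,-0.331), it is about 2 mm from the coaster centre. Next I return the jam jar.

>>> jog_arm(motion=[[[0.25,0.25,0,0,0,0,0],[0.5,0.55,0,0,0,0,0],[0.83,0.88,0,0,0,0,0],[0.83,0.88,0,0,0,0,0]]])

```text
time_s: 26.6
tool_pos: [0.4397, -0.2051, 0.1699]
tool_rot: [-180.0, -0.0, 135.5]
force: [0.4, -0.6, -0.8]
grip_width: 0.0866
grasp_force: 0.0
```

>>> jog_arm(motion=[[[0.3,0.3,0,0,0,0,0],[0.6,0.6,0,0,0,0,0],[0.83,0.88,0,0,0,0,0],[0.83,0.88,0,0,0,0,0],[0.83,0.88,0,0,0,0,0]]])

```text
time_s: 27.1
tool_pos: [0.4426, -0.0909, 0.1699]
tool_rot: [-179.9, 0.1, 135.1]
force: [-0.5, -1.3, 0.1]
grip_width: 0.0868
grasp_force: 0.0
```

Run:
```python
from cell import env; from h import *
o=env.get_obs(); print(o["tool_pos"],o["tool_rot"],o["qpos"].round(1),o["grip_width"])
legs(o["tool_pos"],o["tool_rot"][2],[(.4415,-.0895,.067,135)])
```

```text
[ 0.44260615 -0.09089222  0.1698886 ] [-1.79938525e+02  8.64362391e-02  1.35091916e+02] [ 70.   -2.5 -59.5 113.4  -2.3  67.9  56.4] 0.08679639517855073
(0.4415, -0.0895, 0.067, 135) [0.018 0.002 1.029] turn z 0.0005 TOO FAR
```

>>> jog_arm(motion=[[[0.02,0,0.2,0,0,0,0],[0.02,0,0.4,0,0,0,0],[0.02,0,0.6,0,0,0,0],[0.02,0,0.8,0,0,0,0],[0.02,0,1,0,0,0,0]]], grip_force=25)

```text
time_s: 27.6
tool_pos: [0.4409, -0.0915, 0.0686]
tool_rot: [-180.0, 0.0, 134.8]
force: [0.2, -0.1, 0.1]
grip_width: 0.087
grasp_force: 0.0
```

>>> jog_arm(motion=[[[0,0,0.015,0,0,0,0.2],[0,0,0.015,0,0,0,0.6],[0,0,0.015,0,0,0,0.6],[0,0,0.015,0,0,0,0.6],[0,0,0.015,0,0,0,0.6]]])

```text
time_s: 28.1
tool_pos: [0.442, -0.0901, 0.069]
tool_rot: [180.0, 0.1, 135.0]
force: [1.8, -0.7, 1.2]
grip_width: 0.0625
grasp_force: 25.0
```

>>> jog_arm(motion=[[[0,0,-0.1,0,0,0,0.6],[0,0,-0.3,0,0,0,0.6],[0,0,-0.55,0,0,0,0.6],[0,0,-0.8,0,0,0,0.6],[0,0,-1,0,0,0,0.6]]])

```text
time_s: 28.6
tool_pos: [0.4408, -0.0893, 0.1696]
tool_rot: [-180.0, 0.0, 135.0]
force: [-0.1, 0.3, -3.5]
grip_width: 0.0629
grasp_force: 25.0
```

Run:
```python
from cell import env; from h import *
o=env.get_obs(); print(o["tool_pos"],o["tool_rot"],o["qpos"].round(1),o["grip_width"],o["force"])
legs(o["tool_pos"],o["tool_rot"][2],[(.4172,.1775,.185,135)])
```

```text
[ 0.44080624 -0.08932765  0.16956865] [-1.79958601e+02  4.02844916e-02  1.35009339e+02] [ 71.5  -3.  -60.9 113.6  -2.8  67.9  56.7] 0.06292791433599638 [-0.06827441  0.28126207 -3.52173071]
(0.4172, 0.1775, 0.185, 135) [ 2.053  1.72  -0.154] turn z 0.0001 TOO FAR
```

>>> jog_arm(motion=[[[0,0,-0.25,0,0,0,0.6],[0.15,0.12,-0.28,0,0,0,0.6],[0.35,0.29,-0.28,0,0,0,0.6],[0.55,0.46,-0.28,0,0,0,0.6],[0.75,0.63,-0.28,0,0,0,0.6]]])

```text
time_s: 29.1
tool_pos: [0.4318, 0.0092, 0.196]
tool_rot: [-179.9, 0.0, 135.0]
force: [0.1, -0.2, -4.2]
grip_width: 0.0626
grasp_force: 25.0
```

>>> jog_arm(motion=[[[0.2,0.17,0,0,0,0,0.6],[0.4,0.34,0,0,0,0,0.6],[0.6,0.5,0,0,0,0,0.6],[0.7,0.58,0,0,0,0,0.6]]])

```text
time_s: 29.5
tool_pos: [0.4232, 0.1011, 0.1959]
tool_rot: [-179.9, 0.0, 135.2]
force: [-0.2, 0.4, -4.0]
grip_width: 0.0631
grasp_force: 25.0
```

Run:
```python
from cell import env; from h import *
o=env.get_obs(); print(o["tool_pos"],o["tool_rot"],o["qpos"].round(1),o["grip_width"],o["force"])
legs(o["tool_pos"],o["tool_rot"][2],[(.4172,.1775,.165,135),(.4172,.1775,.067,135)])
```

```text
[0.42322708 0.10106694 0.19592339] [-1.79924729e+02  1.72493153e-02  1.35179496e+02] [ 62.7 -14.2 -69.6 113.1 -13.9  72.5  43.2] 0.06310081993077903 [-0.21913393  0.43158568 -4.00554962]
(0.4172, 0.1775, 0.165, 135) [0.582 0.5   0.309] turn z 0.001 
(0.4172, 0.1775, 0.067, 135) [ 0.   -0.    0.98] turn z 0.0
```

>>> jog_arm(motion=[[[0.15,0.13,0.05,0,0,0,0.6],[0.3,0.26,0.1,0,0,0,0.6],[0.45,0.38,0.2,0,0,0,0.6],[0.57,0.49,0.31,0,0,0,0.6],[0.57,0.49,0.4,0,0,0,0.6]]])

```text
time_s: 30.0
tool_pos: [0.418, 0.1752, 0.1556]
tool_rot: [180.0, -0.1, 135.1]
force: [-0.3, -0.5, -3.1]
grip_width: 0.0624
grasp_force: 25.0
```

Run:
```python
from cell import env; from h import *
o=env.get_obs(); print(o["tool_pos"],o["tool_rot"],o["qpos"].round(1),o["grip_width"],o["force"])
legs(o["tool_pos"],o["tool_rot"][2],[(.4172,.1775,.067,135)])
```

```text
[0.41802682 0.17515312 0.15558385] [ 1.79972834e+02 -7.74489128e-02  1.35139169e+02] [ 54.7  -0.6 -78.8 113.9  -0.8  66.2  21.4] 0.062420126928418085 [-0.34265485 -0.45134932 -3.09169426]
(0.4172, 0.1775, 0.067, 135) [0.022 0.011 0.886] turn z 0.0008
```

>>> jog_arm(motion=[[[0,0,0.1,0,0,0,0.6],[0,0,0.2,0,0,0,0.6]]])

```text
time_s: 30.2
tool_pos: [0.4183, 0.1727, 0.1354]
tool_rot: [-179.9, -0.0, 135.0]
force: [-0.1, -0.6, -3.0]
grip_width: 0.0628
grasp_force: 25.0
```

Run:
```python
from cell import env; from h import *
o=env.get_obs(); print(o["tool_pos"],o["tool_rot"],o["qpos"].round(1),o["grip_width"],o["force"])
```

```text
[0.41833325 0.17273448 0.13543673] [-1.79936309e+02 -7.81862046e-03  1.34964581e+02] [ 52.3   4.  -78.6 115.3   4.4  64.   16.7] 0.06278196133893063 [-0.0729378  -0.61792885 -2.97598487]
```

>>> jog_arm(motion=[[[0.03,0.03,0.12,0,0,0,0.6],[0.03,0.03,0.24,0,0,0,0.6],[0.03,0.03,0.36,0,0,0,0.6],[0.03,0.03,0.48,0,0,0,0.6],[0.03,0.03,0.48,0,0,0,0.6]]])

```text
time_s: 30.7
tool_pos: [0.4173, 0.1763, 0.0866]
tool_rot: [-179.8, -0.1, 134.9]
force: [0.1, 0.2, -4.0]
grip_width: 0.0625
grasp_force: 25.0
```

Run:
```python
from cell import env; from h import *
o=env.get_obs(); print(o["tool_pos"],o["tool_rot"],o["qpos"].round(1),o["grip_width"],o["force"])
legs(o["tool_pos"],o["tool_rot"][2],[(.4172,.1775,.067,135)])
```

```text
[0.4172571  0.1763075  0.08659931] [-1.79808019e+02 -1.17834261e-01  1.34942244e+02] [ 43.7  12.6 -74.1 118.1  14.   59.4   7.6] 0.0625256637458709 [ 0.12241864  0.21380331 -3.9773575 ]
(0.4172, 0.1775, 0.067, 135) [0.009 0.008 0.196] turn z -0.0003
```

>>> jog_arm(motion=[[[0.01,0.01,0.08,0,0,0,0.6],[0.01,0.01,0.14,0,0,0,0.6],[0.01,0.01,0.175,0,0,0,0.6],[0.01,0.01,0.175,0,0,0,0.6]]])

```text
time_s: 31.1
tool_pos: [0.4183, 0.1788, 0.0702]
tool_rot: [-180.0, -0.0, 135.0]
force: [-0.0, -0.5, -3.2]
grip_width: 0.0625
grasp_force: 25.0
```

>>> jog_arm(motion=[[[0,0,0,0,0,0,0.15],[0,0,0,0,0,0,0],[0,0,0,0,0,0,0],[0,0,-0.3,0,0,0,0],[0,0,-0.5,0,0,0,0]]])

```text
time_s: 31.6
tool_pos: [0.4187, 0.1799, 0.1217]
tool_rot: [179.9, -0.1, 135.0]
force: [0.4, -0.3, 0.7]
grip_width: 0.0855
grasp_force: 0.0
```

Run:
```python
from cell import env; from h import *
o=env.get_obs(); print(o["tool_pos"],o["tool_rot"],o["qpos"].round(1),o["grip_width"],o["force"])
```

```text
[0.41867247 0.17985726 0.12167288] [ 1.79948089e+02 -5.67794051e-02  1.35023965e+02] [ 47.5   7.1 -76.1 115.9   7.7  62.6  13. ] 0.08547550824982646 [ 0.36467804 -0.277378    0.68001517]
```

>>> jog_arm(motion=[[[0,0,-0.25,0,0,0,0],[-0.1,-0.05,-0.42,0,0,0,0],[-0.3,-0.2,-0.42,0,0,0,0],[-0.5,-0.35,-0.42,0,0,0,0]]])

```text
time_s: 32.0
tool_pos: [0.43, 0.1186, 0.1637]
tool_rot: [180.0, 0.2, 135.0]
force: [0.6, -0.1, -0.4]
grip_width: 0.087
grasp_force: 0.0
```

>>> jog_arm(motion=[[[-0.2,-0.15,0,0,0,0,0],[-0.4,-0.3,0,0,0,0,0],[-0.58,-0.45,0,0,0,0,0],[-0.58,-0.45,0,0,0,0,0]]])

```text
time_s: 32.4
tool_pos: [0.4387, 0.0428, 0.1628]
tool_rot: [-180.0, 0.1, 134.7]
force: [0.1, -0.7, 0.1]
grip_width: 0.0872
grasp_force: 0.0
```

Run:
```python
from cell import env; from h import *
o=env.get_obs(); print(o["tool_pos"],o["tool_rot"],o["qpos"].round(1),o["grip_width"])
legs(o["tool_pos"],o["tool_rot"][2],[(.437,.049,.069,135)])
p,d=env.read_camera("top"); P=cloud(cam(env,"top"),d)
for nm,x,y,lo,hi in (("jam",.4175,.177,.098,.12),("timer",.432,-.330,.05,.075)):
    q=P[(abs(P[...,0]-x)<.045)&(abs(P[...,1]-y)<.045)&(P[...,2]>lo)&(P[...,2]<hi)]; print(nm,len(q),q.mean(0).round(4) if len(q) else "")
```

```text
[0.43867772 0.04277393 0.16275493] [-1.79964712e+02  7.81349734e-02  1.34682315e+02] [ 59.1  -5.1 -64.4 115.1  -4.9  67.2  41.4] 0.08715845187606651
(0.437, 0.049, 0.069, 135) [0.056 0.032 0.938] turn z -0.0018 
jam 443 [0.4182 0.1784 0.1049]
timer 143 [ 0.4343 -0.3309  0.0555]
```

>>> jog_arm(motion=[[[0.05,0.03,0.1,0,0,0,0],[0.05,0.03,0.3,0,0,0,0],[0.05,0.03,0.55,0,0,0,0],[0.05,0.03,0.75,0,0,0,0],[0.05,0.03,0.92,0,0,0,0]]], grip_force=30)

```text
time_s: 32.95
tool_pos: [0.436, 0.0539, 0.0691]
tool_rot: [180.0, -0.1, 135.1]
force: [0.2, -0.8, 0.2]
grip_width: 0.0869
grasp_force: 0.0
```

>>> jog_arm(motion=[[[0,0,0,0,0,0,0.2],[0,0,0,0,0,0,0.6],[0,0,0,0,0,0,0.6],[0,0,0,0,0,0,0.6],[0,0,0,0,0,0,0.6]]])

```text
time_s: 33.45
tool_pos: [0.4372, 0.052, 0.0713]
tool_rot: [180.0, 0.1, 135.0]
force: [-3.1, 0.6, 4.5]
grip_width: 0.0678
grasp_force: 30.0
```

>>> jog_arm(motion=[[[0,0,-0.1,0,0,0,0.6],[0,0,-0.3,0,0,0,0.6],[0,0,-0.55,0,0,0,0.6],[0,0,-0.8,0,0,0,0.6],[0,0,-1,0,0,0,0.6]]])

```text
time_s: 33.95
tool_pos: [0.4368, 0.0517, 0.1715]
tool_rot: [-180.0, 0.1, 135.0]
force: [-0.3, -0.8, -4.1]
grip_width: 0.0671
grasp_force: 30.0
```

Run:
```python
from cell import env; from h import *
o=env.get_obs(); print(o["tool_pos"],o["tool_rot"],o["qpos"].round(1),o["grip_width"],o["force"])
legs(o["tool_pos"],o["tool_rot"][2],[(.45,.12,.195,135),(.445,.23,.195,135),(.428,.347,.185,135)])
```

```text
[0.43680632 0.05166693 0.17146059] [-1.79976487e+02  1.01330051e-01  1.34959572e+02] [ 61.7  -7.1 -66.8 114.5  -6.9  68.4  42.6] 0.06714860320146462 [-0.26694734 -0.79281839 -4.08370623]
(0.45, 0.12, 0.195, 135) [ 0.39   0.576 -0.235] turn z -0.0002 
(0.445, 0.23, 0.195, 135) [0.813 0.742 0.   ] turn z 0.0 
(0.428, 0.347, 0.185, 135) [0.948 0.707 0.1  ] turn z 0.0
```

>>> jog_arm(motion=[[[0,0,-0.22,0,0,0,0.6],[0.1,0.15,-0.24,0,0,0,0.6],[0.25,0.37,-0.24,0,0,0,0.6],[0.39,0.58,-0.24,0,0,0,0.6]]])

```text
time_s: 34.35
tool_pos: [0.4502, 0.1206, 0.1944]
tool_rot: [-179.9, 0.2, 134.9]
force: [-0.2, -0.3, -5.3]
grip_width: 0.0676
grasp_force: 30.0
```

>>> jog_arm(motion=[[[0.2,0.19,0,0,0,0,0.6],[0.4,0.37,0,0,0,0,0.6],[0.6,0.55,0,0,0,0,0.6],[0.81,0.74,0,0,0,0,0.6]]])

```text
time_s: 34.75
tool_pos: [0.4452, 0.2301, 0.1939]
tool_rot: [-179.9, 0.0, 134.9]
force: [0.3, 0.4, -2.8]
grip_width: 0.0675
grasp_force: 30.0
```

>>> jog_arm(motion=[[[0.2,0.15,0,0,0,0,0.6],[0.45,0.33,0,0,0,0,0.6],[0.7,0.52,0,0,0,0,0.6],[0.95,0.7,0,0,0,0,0.6]]])

```text
time_s: 35.15
tool_pos: [0.4277, 0.3471, 0.1937]
tool_rot: [-179.9, 0.0, 134.9]
force: [0.4, 0.4, -3.7]
grip_width: 0.0674
grasp_force: 30.0
```

Run:
```python
from cell import env; from h import *
o=env.get_obs(); print(o["tool_pos"],o["tool_rot"],o["qpos"].round(1),o["grip_width"],o["force"])
legs(o["tool_pos"],o["tool_rot"][2],[(.428,.348,.165,135),(.428,.348,.0705,135)])
```

```text
[0.42768059 0.34709394 0.19372415] [-1.79945004e+02  1.80401876e-02  1.34904853e+02] [ 17.2  20.8 -70.4  99.   20.3  74.8 -12.6] 0.06744797546505804 [ 0.38687146  0.43887125 -3.71261065]
(0.428, 0.348, 0.165, 135) [0.004 0.009 0.287] turn z -0.0005 
(0.428, 0.348, 0.0705, 135) [ 0.    -0.     0.945] turn z 0.0
```

>>> jog_arm(motion=[[[0.01,0.01,0.15,0,0,0,0.6],[0.01,0.01,0.35,0,0,0,0.6],[0.01,0.01,0.55,0,0,0,0.6],[0.01,0.01,0.75,0,0,0,0.6],[0.01,0.01,0.95,0,0,0,0.6]]])

```text
time_s: 35.65
tool_pos: [0.4279, 0.3467, 0.0979]
tool_rot: [-179.9, 0.0, 134.9]
force: [-0.5, 0.0, -3.8]
grip_width: 0.0672
grasp_force: 30.0
```

>>> jog_arm(motion=[[[0,0,0.1,0,0,0,0.6],[0,0,0.2,0,0,0,0.6],[0,0,0.25,0,0,0,0.6],[0,0,0.25,0,0,0,0.6]]])

```text
time_s: 36.05
tool_pos: [0.4278, 0.3478, 0.0742]
tool_rot: [-180.0, -0.0, 135.0]
force: [0.1, -0.9, -3.8]
grip_width: 0.0676
grasp_force: 30.0
```

Run:
```python
from cell import env; from h import *
o=env.get_obs(); print(o["tool_pos"],o["tool_rot"],o["qpos"].round(1),o["grip_width"],o["force"])
```

```text
[0.42778142 0.34777896 0.07420575] [-1.79966760e+02 -4.72944721e-03  1.34957699e+02] [ 10.8  28.3 -63.8 106.   28.3  63.7 -18.5] 0.06762077042853253 [ 0.127869   -0.85277702 -3.79532839]
```

>>> jog_arm(motion=[[[0,0,0.02,0,0,0,0.6],[0,0,0.03,0,0,0,0.6],[0,0,0.03,0,0,0,0.6]]])

```text
time_s: 36.35
tool_pos: [0.428, 0.3482, 0.0718]
tool_rot: [180.0, 0.0, 135.0]
force: [-0.1, -0.7, -4.6]
grip_width: 0.0677
grasp_force: 30.0
```

>>> jog_arm(motion=[[[0,0,0,0,0,0,0.15],[0,0,0,0,0,0,0],[0,0,0,0,0,0,0],[0,0,-0.4,0,0,0,0],[0,0,-0.9,0,0,0,0]]])

```text
time_s: 36.85
tool_pos: [0.4268, 0.3471, 0.1611]
tool_rot: [-179.8, -0.1, 135.0]
force: [0.3, 0.1, 0.7]
grip_width: 0.0869
grasp_force: 0.0
```

Run:
```python
from cell import env; from h import *
o=env.get_obs(); print(o["tool_pos"],o["tool_rot"],o["qpos"].round(1),o["grip_width"],o["force"])
legs(o["tool_pos"],o["tool_rot"][2],[(.46,.22,.165,135),(.48,.1,.165,135),(.504,-.017,.165,135),(.504,-.017,.065,135)])
p,d=env.read_camera("top"); P=cloud(cam(env,"top"),d)
q=P[(abs(P[...,0]-.503)<.045)&(abs(P[...,1]+.016)<.045)&(P[...,2]>.085)&(P[...,2]<.11)]; print(len(q),q.mean(0).round(4))
```

```text
[0.42677899 0.34708017 0.16112662] [-1.79783958e+02 -7.88083727e-02  1.34993215e+02] [ 15.7  22.7 -69.  101.2  22.2  71.9 -14. ] 0.08690040067364019 [0.34944608 0.09504916 0.68037407]
(0.46, 0.22, 0.165, 135) [-1.134 -0.664 -0.039] turn z -0.0 TOO FAR
(0.48, 0.1, 0.165, 135) [-0.99  -0.707 -0.   ] turn z 0.0 
(0.504, -0.017, 0.165, 135) [-0.997 -0.658 -0.   ] turn z 0.0 
(0.504, -0.017, 0.065, 135) [ 0. -0.  1.] turn z 0.0 
124 [ 0.5032 -0.0153  0.0965]
```

>>> jog_arm(motion=[[[-0.1,-0.07,-0.05,0,0,0,0],[-0.4,-0.26,-0.05,0,0,0,0],[-0.78,-0.51,-0.05,0,0,0,0]]])

```text
time_s: 37.2
tool_pos: [0.4466, 0.2584, 0.1675]
tool_rot: [179.9, -0.0, 135.3]
force: [0.6, -0.1, 1.1]
grip_width: 0.0866
grasp_force: 0.0
```

>>> jog_arm(motion=[[[-0.4,-0.26,0,0,0,0,0],[-0.78,-0.51,0,0,0,0,0]]])

```text
time_s: 37.4
tool_pos: [0.4664, 0.164, 0.1669]
tool_rot: [180.0, 0.1, 135.0]
force: [1.5, -0.3, 0.2]
grip_width: 0.0866
grasp_force: 0.0
```

>>> jog_arm(motion=[[[-0.4,-0.26,0,0,0,0,0],[-0.78,-0.51,0,0,0,0,0]]])

```text
time_s: 37.6
tool_pos: [0.4855, 0.0722, 0.1671]
tool_rot: [180.0, 0.1, 135.0]
force: [0.2, -0.7, 0.7]
grip_width: 0.087
grasp_force: 0.0
```

>>> jog_arm(motion=[[[-0.4,-0.26,0,0,0,0,0],[-0.78,-0.51,0,0,0,0,0.1],[-0.78,-0.51,0,0,0,0,0.15],[-0.78,-0.51,0,0,0,0,0.15]]])

```text
time_s: 38.0
tool_pos: [0.5043, -0.0177, 0.1668]
tool_rot: [180.0, -0.0, 134.8]
force: [-0.0, 1.8, 0.4]
grip_width: 0.0756
grasp_force: 0.0
```

Run:
```python
from cell import env; from h import *
o=env.get_obs(); print(o["tool_pos"],o["tool_rot"],o["qpos"].round(1),o["grip_width"])
legs(o["tool_pos"],o["tool_rot"][2],[(.5035,-.016,.064,135)])
```

```text
[ 0.50431374 -0.0177093   0.16677226] [ 1.79952131e+02 -8.99356471e-03  1.34806473e+02] [ 63.6  12.8 -70.6 106.9  12.9  69.2  33.7] 0.07564135262617391
(0.5035, -0.016, 0.064, 135) [0.018 0.006 1.028] turn z -0.0011 TOO FAR
```

>>> jog_arm(motion=[[[0.02,0.01,0.1,0,0,0,0.2],[0.02,0.01,0.3,0,0,0,0.2],[0.02,0.01,0.55,0,0,0,0.2],[0.02,0.01,0.8,0,0,0,0.2],[0.02,0.01,1,0,0,0,0.2]]], grip_force=12)

```text
time_s: 38.5
tool_pos: [0.5022, -0.0123, 0.0648]
tool_rot: [-180.0, -0.1, 135.2]
force: [-0.2, -0.7, 0.2]
grip_width: 0.0697
grasp_force: 0.0
```

>>> jog_arm(motion=[[[0,0,0.01,0,0,0,0.35],[0,0,0.01,0,0,0,0.45],[0,0,0.01,0,0,0,0.6],[0,0,0.01,0,0,0,0.7],[0,0,0.01,0,0,0,0.7]]])

```text
time_s: 39.0
tool_pos: [0.504, -0.0148, 0.0664]
tool_rot: [180.0, 0.1, 135.0]
force: [0.7, 0.8, -0.0]
grip_width: 0.0376
grasp_force: 12.3
```

>>> jog_arm(motion=[[[0,0,-0.05,0,0,0,0.7],[0,0,-0.25,0,0,0,0.7],[0,0,-0.5,0,0,0,0.7],[0,0,-0.8,0,0,0,0.7],[0,0,-1,0,0,0,0.7]]], grip_force=15)

```text
time_s: 39.5
tool_pos: [0.5039, -0.0145, 0.1677]
tool_rot: [180.0, 0.1, 135.0]
force: [-0.3, -0.5, -1.6]
grip_width: 0.038
grasp_force: 14.8
```

Run:
```python
from cell import env; from h import *
o=env.get_obs(); print(o["tool_pos"],o["tool_rot"],o["qpos"].round(1),o["grip_width"],o["force"])
legs(o["tool_pos"],o["tool_rot"][2],[(.475,.07,.185,135),(.45,.17,.185,135),(.4195,.2645,.185,135)])
```

```text
[ 0.50387994 -0.01454208  0.16765529] [1.79957676e+02 9.74601194e-02 1.34978864e+02] [ 63.7  12.7 -71.  107.   12.9  69.2  33.5] 0.03795023117118361 [-0.30167666 -0.54345414 -1.63658303]
(0.475, 0.07, 0.185, 135) [ 0.802  0.393 -0.173] turn z -0.0001 
(0.45, 0.17, 0.185, 135) [0.884 0.53  0.   ] turn z 0.0 
(0.4195, 0.2645, 0.185, 135) [0.884 0.453 0.   ] turn z 0.0
```

>>> jog_arm(motion=[[[0,0,-0.17,0,0,0,0.7],[0.2,0.1,-0.17,0,0,0,0.7],[0.4,0.2,-0.17,0,0,0,0.7],[0.6,0.3,-0.17,0,0,0,0.7],[0.8,0.4,-0.17,0,0,0,0.7]]])

```text
time_s: 40.0
tool_pos: [0.4734, 0.0725, 0.1817]
tool_rot: [-179.9, -0.0, 135.1]
force: [0.8, 0.7, -1.1]
grip_width: 0.0375
grasp_force: 14.8
```

>>> jog_arm(motion=[[[0.2,0.12,0,0,0,0,0.7],[0.4,0.25,0,0,0,0,0.7],[0.6,0.37,0,0,0,0,0.7],[0.75,0.46,0,0,0,0,0.7],[0.88,0.53,0,0,0,0,0.7]]])

```text
time_s: 40.5
tool_pos: [0.4486, 0.1725, 0.1821]
tool_rot: [-180.0, -0.0, 135.1]
force: [-0.6, 0.4, -0.3]
grip_width: 0.0375
grasp_force: 14.8
```

>>> jog_arm(motion=[[[0.18,0.09,0,0,0,0,0.7],[0.36,0.19,0,0,0,0,0.7],[0.54,0.28,0,0,0,0,0.7],[0.72,0.37,0,0,0,0,0.7],[0.88,0.46,0,0,0,0,0.7]]])

```text
time_s: 41.0
tool_pos: [0.4186, 0.2666, 0.182]
tool_rot: [-179.9, -0.0, 135.1]
force: [0.9, 0.6, -0.9]
grip_width: 0.0375
grasp_force: 14.8
```

Run:
```python
from cell import env; from h import *
o=env.get_obs(); print(o["tool_pos"],o["tool_rot"],o["qpos"].round(1),o["grip_width"],o["force"])
legs(o["tool_pos"],o["tool_rot"][2],[(.4203,.2660,.12,135),(.4203,.2660,.066,135)])
```

```text
[0.41861832 0.26662587 0.18202352] [-1.79936914e+02 -7.02647949e-03  1.35096015e+02] [ 34.5  11.3 -75.4 106.8  11.6  70.8   0.5] 0.03745427660662484 [ 0.89915056  0.63185277 -0.90699797]
(0.4203, 0.266, 0.12, 135) [-0.016  0.007  0.62 ] turn z 0.0005 
(0.4203, 0.266, 0.066, 135) [ 0.   -0.    0.54] turn z 0.0
```

>>> jog_arm(motion=[[[-0.01,0.01,0.15,0,0,0,0.7],[-0.01,0.01,0.3,0,0,0,0.7],[-0.01,0.01,0.5,0,0,0,0.7],[-0.01,0.01,0.7,0,0,0,0.7],[-0.01,0.01,0.9,0,0,0,0.7]]])

```text
time_s: 41.5
tool_pos: [0.4215, 0.263, 0.09]
tool_rot: [-179.8, -0.0, 134.9]
force: [-0.0, -0.1, -1.1]
grip_width: 0.0376
grasp_force: 14.8
```

>>> jog_arm(motion=[[[0,0,0.08,0,0,0,0.7],[0,0,0.16,0,0,0,0.7],[0,0,0.2,0,0,0,0.7],[0,0,0.2,0,0,0,0.7],[0,0,0.2,0,0,0,0.7]]])

```text
time_s: 42.0
tool_pos: [0.4225, 0.2648, 0.073]
tool_rot: [180.0, 0.0, 135.0]
force: [-0.1, -0.3, -0.9]
grip_width: 0.0373
grasp_force: 14.8
```

Run:
```python
from cell import env; from h import *
o=env.get_obs(); print(o["tool_pos"],o["tool_rot"],o["qpos"].round(1),o["grip_width"],o["force"])
```

```text
[0.42251379 0.26477714 0.07301512] [1.79956145e+02 2.64276332e-02 1.34959307e+02] [ 24.3  21.2 -67.2 113.2  22.6  60.2  -8.1] 0.03733918213875599 [-0.05784477 -0.33886967 -0.92914455]
```

>>> jog_arm(motion=[[[0.02,0,0.03,0,0,0,0.7],[0.02,0,0.055,0,0,0,0.7],[0.02,0,0.07,0,0,0,0.7],[0.02,0,0.07,0,0,0,0.7]]])

```text
time_s: 42.4
tool_pos: [0.4209, 0.2662, 0.0662]
tool_rot: [-180.0, 0.0, 135.0]
force: [-1.4, -2.1, 5.7]
grip_width: 0.0374
grasp_force: 15.3
```

Run:
```python
from cell import env
o=env.get_obs(); print(o["tool_pos"],o["force"])
```

```text
[0.42093103 0.26618237 0.06623782] [-1.41065081 -2.0557943   5.73133186]
```

Contact, about 6 N. I ease up 1 mm, then release and retreat.

>>> jog_arm(motion=[[[0,0,-0.01,0,0,0,0.7],[0,0,-0.01,0,0,0,0.5],[0,0,-0.01,0,0,0,0.35],[0,0,-0.01,0,0,0,0.25],[0,0,-0.01,0,0,0,0.25]]])

```text
time_s: 42.9
tool_pos: [0.4207, 0.266, 0.0665]
tool_rot: [-180.0, -0.0, 135.0]
force: [0.1, -0.7, 0.7]
grip_width: 0.0596
grasp_force: 0.0
```

>>> jog_arm(motion=[[[0,0,-0.2,0,0,0,0.25],[0,0,-0.5,0,0,0,0.25],[0,0,-0.9,0,0,0,0.25],[0,0,-1,0,0,0,0.25]]])

```text
time_s: 43.3
tool_pos: [0.4222, 0.2677, 0.1699]
tool_rot: [179.7, 0.1, 135.0]
force: [0.2, 0.8, 0.5]
grip_width: 0.065
grasp_force: 0.0
```

>>> jog_arm(motion=[[[-0.35,-0.2,-0.1,0,0,0,0],[-0.7,-0.4,-0.1,0,0,0,0],[-1,-0.6,-0.1,0,0,0,0]]])

```text
time_s: 43.6
tool_pos: [0.4494, 0.1512, 0.1765]
tool_rot: [-180.0, 0.1, 135.0]
force: [1.0, -0.6, 0.2]
grip_width: 0.0815
grasp_force: 0.0
```

>>> jog_arm(motion=[[[-0.35,-0.2,0,0,0,0,0],[-0.7,-0.4,0,0,0,0,0],[-1,-0.6,0,0,0,0,0],[-1,-0.6,0,0,0,0,0]]])

```text
time_s: 44.0
tool_pos: [0.4777, 0.0334, 0.1759]
tool_rot: [-179.9, 0.0, 134.4]
force: [0.3, -0.0, -0.1]
grip_width: 0.0868
grasp_force: 0.0
```

>>> jog_arm(motion=[[[-0.35,-0.2,0,0,0,0,0],[-0.6,-0.4,0,0,0,0,0],[-0.6,-0.4,0,0,0,0,0],[-0.6,-0.4,0,0,0,0,0]]])

```text
time_s: 44.4
tool_pos: [0.4909, -0.0308, 0.1761]
tool_rot: [180.0, -0.1, 134.9]
force: [0.2, 0.9, 0.0]
grip_width: 0.0868
grasp_force: 0.0
```

Run:
```python
from cell import env; from h import *
o=env.get_obs(); print(o["tool_pos"],o["qpos"].round(1),o["joint_velocities"].round(1))
d0=np.load("top_d0.npy"); s0=np.load("scene_d0.npy")
for n,dd in (("scene",s0),("top",d0)):
    p,d=env.read_camera(n); c=cam(env,n)
    if n=="scene": cv2.imwrite("pics/s9.png",cv2.resize(p[100:330,110:450,::-1],None,fx=2.2,fy=2.2))
    for nm,x,y,lo,hi in (("jam",.416,.177,.098,.12),("spice",.426,.348,.104,.125),("salt",.419,.267,.085,.11),("cap",.510,.3215,.027,.045),("timer",.432,-.33,.05,.075)):
        f=lambda D:(lambda P:P[(abs(P[...,0]-x)<.04)&(abs(P[...,1]-y)<.04)&(P[...,2]>lo)&(P[...,2]<hi)])(cloud(c,D))
        a,b=f(dd),f(d); print(n,nm,len(b),b.mean(0).round(4) if len(b) else "", (b.mean(0)-a.mean(0)).round(4) if len(a) and len(b) else "")
```

```text
[ 0.49093811 -0.03077536  0.17610052] [ 64.    7.4 -66.5 107.9   7.2  69.3  40. ] [-1.  -0.7 -1.9  0.2 -0.5 -0.  -0.1]
scene jam 538 [0.4159 0.1807 0.1046] [0.0006 0.002  0.0001]
scene spice 628 [0.4254 0.3484 0.1099] [-0.001  -0.003   0.0001]
scene salt 176 [0.416  0.2672 0.0954] [ 0.0001 -0.002  -0.0004]
scene cap 100 [0.5131 0.3201 0.0312] [0.0007 0.0001 0.0002]
scene timer 104 [ 0.4318 -0.3283  0.055 ] 
top jam 448 [0.4183 0.1784 0.1051] [0.0008 0.0022 0.0002]
top spice 466 [0.4277 0.3461 0.11  ] [-0.0013 -0.0032  0.0001]
top salt 130 [0.4201 0.2632 0.0964] [ 0.0007 -0.0028  0.0004]
top cap 140 [0.5096 0.3217 0.0316] [-0.0001 -0.0006  0.0001]
top timer 154 [ 0.4345 -0.3309  0.0554]
```

View pics/s9.png

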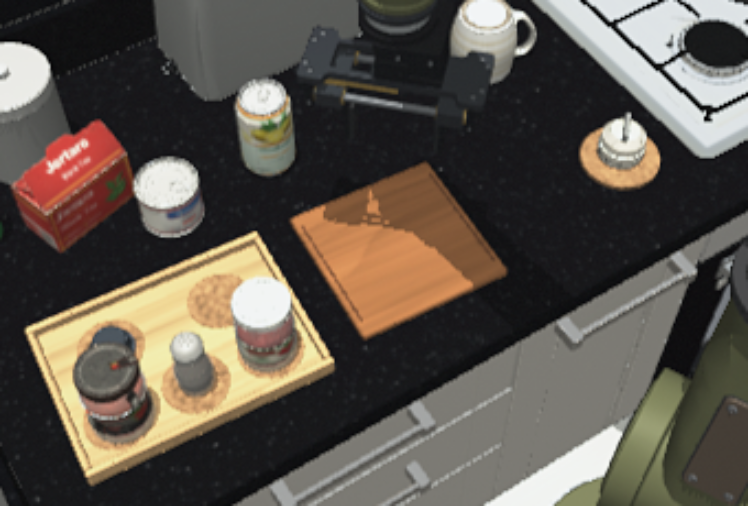

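All three stand upright back on their inlays, within about 4 mm of where they started. The capsule is unmoved, the timer is on the coaster, and the arm touches nothing. I hand the job in.

```bash
python3 -c "
from cell import env
print(env.sign_off())"
```

```text
the job is handed in; nothing more can be done
None
```

The job is handed in, with no verdict returned: by the last camera check the timer is about 3 mm from the coaster centre, the jam jar, spice jar and shaker are upright within about 4 mm of their start spots, and the capsule is undisturbed, all in about 44 s.

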